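# Clamp inlaid plaques square in the twin-knob vise

## Task

Lay every inlaid plaque flat on the bed of the vise, side by side carved ridges up, with their long sides running straight from jaw to fence. Then close the jaw on them until both ends are fully home, turning the two black knobs clockwise by turns, a little at a time, so that one end of the jaw never gets more than about 10 mm ahead of the other. Finally push the red lock screw down and turn it clockwise until it stops, so that it stays down; leave the other things on the bench where they are.

Things in the scene. Friction and masses are not known exactly. Their poses are not given: they have to be found in the camera images.
- vise: twin-knob clamping vise, fixed: grey plate 235 x 320 x 20 mm. Origin at table level under the bed's middle; x from jaw to fence (away from the robot), y left along the jaw, z up. The bed is the plate's flat top, 20 mm up, with low side rails at y +-144 mm (top 32 mm). Black knobs on blue gear boxes at x -128, y +120 and -120 mm; red lock screw between them at x -128, y 0 mm
- fence_face (a point): middle of the clamping face of the fixed steel fence (300 mm long, top 46 mm above the table), at vise x +50, y 0, z 33 mm; axes as the vise. Four plaques fit side by side between fence and jaw, within vise y -125 to +125 mm (e.g. centred at -93, -31, 31, 93 mm). A plaque lying askew by more than about 3 degrees can jam the jaw: straighten it first
- jaw_left_end (a point): point on the clamping face of the jaw near its left end (vise y +120), 32 mm above the table. The jaw is an aluminium bar 270 mm long, 25 mm thick, orange face, top 44 mm above the table; it slides on the bed under two end clips (top 51 mm), starts about 119 mm from the fence, and the two knobs' push screws shove its ends (y +-120) toward the fence. x axis square to its face
- jaw_right_end (a point): the same near the jaw's right end (vise y -120 mm). Comparing the two ends along the vise's x shows which is ahead
- knob_left (a joint): angle (rad) of the left jaw knob (vise +y): grows clockwise seen from above, driving its push screw 5 mm toward the fence per rad; at 0 the screw would leave that jaw end 122.5 mm from the fence; hard stop at 4.5 (100 mm, fully home). At value q the bar lies along the vise's x axis turned by -q about the vertical. Friction 0.2 N m; stays where left
- knob_left_grip (a point): grip point of the left jaw knob, on its vertical axis, 82 mm above the table: a black upright bar 52 mm long, 14 mm thick, on a steel disc (40 mm across, top 59 mm above the table); the bar's top is at 94 mm. Pinch it across its 14 mm, fingertips above the disc. It stands on a fixed blue gear box 50 mm square. x axis along the bar, turning with it
- knob_right (a joint): angle (rad) of the right jaw knob (vise -y): grows clockwise seen from above, driving its push screw 5 mm toward the fence per rad; at 0 the screw would leave that jaw end 122.5 mm from the fence; hard stop at 4.5 (100 mm, fully home). At value q the bar lies along the vise's x axis turned by -q about the vertical. Friction 0.2 N m; stays where left
- knob_right_grip (a point): grip point of the right jaw knob, on its vertical axis, 82 mm above the table: a black upright bar 52 mm long, 14 mm thick, on a steel disc (40 mm across, top 59 mm above the table); the bar's top is at 94 mm. Pinch it across its 14 mm, fingertips above the disc. It stands on a fixed blue gear box 50 mm square. x axis along the bar, turning with it
- lock_turn (a joint): angle (rad) of the red lock screw-knob: near 0 at the start, grows clockwise seen from above, hard stop at 1.5 = fully locked. Turned without pushing it strikes the start of its thread at about 0.25 and jams (do not force it). At value q its bar lies along the vise's x axis turned by -q about the vertical
- lock_sink (a joint): how far (m) the red screw-knob is pushed down: 0 = sprung up, bottoms at 0.016. Pushed 0.012 to 0.014 deep before turning, its pin passes under the thread, which draws it to about 0.0125 at the end of the turn and holds it there when let go. The spring pushes back with about 3 N when up, 8 N when bottomed
- lock_grip (a point): grip point of the red lock screw-knob, on its vertical axis, 111 mm above the table when up, sinking with it. A bar like the jaw knobs' but red, 52 mm long, 14 mm thick; when up, the top of its disc is 88 mm and of its bar 123 mm above the table. x axis along the bar
- plaque0_mid (a point): inlaid plaque, may be absent: black block 100 x 56 x 16 mm with pearl discs and a raised cream carved ridge in the middle, 56 mm long (along x), 26 mm wide, 30 mm tall, to pick it up by (across the 26 mm). 46 mm tall over all, about 0.22 kg. This point is its centre, 23 mm above its underside; x along its length, z up; either way round will do
- plaque1_mid (a point): inlaid plaque, may be absent: black block 100 x 56 x 16 mm with pearl discs and a raised cream carved ridge in the middle, 56 mm long (along x), 26 mm wide, 30 mm tall, to pick it up by (across the 26 mm). 46 mm tall over all, about 0.22 kg. This point is its centre, 23 mm above its underside; x along its length, z up; either way round will do
- plaque2_mid (a point): inlaid plaque, may be absent: black block 100 x 56 x 16 mm with pearl discs and a raised cream carved ridge in the middle, 56 mm long (along x), 26 mm wide, 30 mm tall, to pick it up by (across the 26 mm). 46 mm tall over all, about 0.22 kg. This point is its centre, 23 mm above its underside; x along its length, z up; either way round will do
- plaque3_mid (a point): inlaid plaque, may be absent: black block 100 x 56 x 16 mm with pearl discs and a raised cream carved ridge in the middle, 56 mm long (along x), 26 mm wide, 30 mm tall, to pick it up by (across the 26 mm). 46 mm tall over all, about 0.22 kg. This point is its centre, 23 mm above its underside; x along its length, z up; either way round will do
- sieve: bright green bowl, 150 mm across and 60 mm high; origin at its underside (brush: under its middle); a bystander, leave it where it is
- glue: white glue bottle with a yellow cap, 60 mm across, 130 mm tall; origin at its underside (brush: under its middle); a bystander, leave it where it is
- brush: small hand brush lying flat; origin at its underside (brush: under its middle); a bystander, leave it where it is
- shellbowl: white ceramic bowl, 100 mm across, 45 mm high; origin at its underside (brush: under its middle); a bystander, leave it where it is
There are look-alikes about, which are no part of the job. Leave any orange look-alike of the part that bears plaque0_mid alone. Leave any blue look-alike of the part that bears plaque1_mid alone.

How it is judged:
By the outcome, as a careful person would: the job done as asked, in the order asked, and still so for the second after the job is handed in, with the robot touching nothing.
Of plaque0, plaque1, plaque2, plaque3 only 2 to 4 are there at a start; the rules pass over those that are not, and their reading is None.
At some moment in a run one of plaque0, plaque1, plaque2, plaque3 may be knocked a few centimetres aside while the robot is not near it.
Once in a run the grip may slacken for a moment while it holds something.
It also fails if it takes over 210 s, if anything falls off the work surface, if the arm or the gripper's body presses on something with over 40 N, if the wrist force passes 120 N, or if a joint passes its speed limit or range.

## Robot

A 6-joint arm with a two-finger parallel gripper is mounted at the origin on the work surface. World frame = base frame: x ahead of the robot, y to its left, z up, the work surface at z = 0. Lengths are in m, angles in rad, forces in N, time in s.
With the tool pointing down it reaches from about 0.25 to 0.775 m from the base axis. Payload 8.9 kg.
Tool frame: the origin (TCP) lies midway between the tips of the shut fingers; the grasp point (between the pads) lies 19 mm behind it (tcp_to_grasp is the distance from the TCP to the grasp point, in m); z points along the fingers, y is the line along which they close (so a half turn about z gives the same grasp; the last joint's range is limited). The gripper opens to 85 mm and grips with 20 to 120 N. Pads are 22 mm wide; open, the fingers measure 114 mm over their backs; the gripper's body (76 mm by 85 mm) begins 54 mm behind the grasp point. The pads swing forward as they close: fully open they stand 13 mm farther back than shut.
Start: joints at [-1.37, 0.291, -0.153, 1.127, 0, 1.431], TCP at [0.175, -0.495, 0.231] pointing down, gripper open.
Joint ranges: [-2.52, 2.52], [-0.91, 1.74], [-1.3, 1.37], [-1.96, 2.02], [-1.52, 1.47], [-3.14, 3.14]. Speed limits (rad/s): [2.22, 2.22, 2.79, 3.14, 3.14, 3.14].

## Interface

Orientations are given as a unit quaternion [x, y, z, w].
In Python, from station import get_state, capture, get_calibration, close_job, tcp_to_grasp gives the robot as it stands.
- The arm moves only by the tool move_arm, never from a script. Its argument "rows" is one flat list of numbers, 5 for each row, row after row: the gripper command: -1 is shut, 1 is fully open, values between are in proportion, then the shift along the world's x, y, z in mm, then the turn about the world's z in rad. In form: [jaw, x, y, z, roll, jaw, x, y, z, roll, ...]. A call has 1 to 10 rows; each row shifts and turns the commanded pose from where the row before left it; what a row does not reach is not made up. A row lasts 1/8 s, in which the tool goes at most 62.5 mm and 10.7 degrees, less where a joint would pass 70% of its speed; a pose out of reach is approached as far as the arm can. A call with a gripper value outside its range is refused whole. The fingers move at their own pace and stop on an object; the grip force is fixed at half the most. Time passes only in rows, so rows that do not move let the fingers close. It gives the time, the measured TCP pose, the force, the opening and the grip force at its end, in the units of the state.
- get_state(): the state, without advancing time (a new reading comes with each control period).
- capture(name): name is "side" or "top" or "wrist"; returns (picture, depth): 480x640x3 uint8, red, green, blue; 480x640 float32, m along the optical axis (not along the pixel's ray), 0 where there is no reading.
- get_calibration(name): a dict with "camera_matrix" (3x3 intrinsics, pixels), "extrinsics" (4x4, takes a point from world to camera coordinates). Camera axes: x right, y up, looking along -z (the intrinsics and any distortion apply to the point x, -y, -z); pixel columns grow to the right and rows downward; lengths in m; the calibration is good to about 2 mm. A picture is of the moment at which its call begins: read the wrist's pose just before it. get_calibration takes no time and is no camera call; for the wrist camera it gives the pose at the moment of the call.
- close_job(): hands the job in; it is judged then, once.
The state is a dict: "clock": time; "q": joint angles; "joint_velocities": joint speeds; "effort": joint torques, N m; "position": TCP position; "tool_rot": TCP orientation; "force": force on the tool from outside, world axes, zero at the start; "moment": the same for the moment, N m; "gripper_width": finger opening in m; "grip_force": force on a finger pad.
Only numpy, scipy, OpenCV 4.12 (cv2) and the standard library are available. Lean on these libraries where they do the work, as an engineer would, in place of code of your own. Each camera call takes 0.05 s, during which the arm holds its last target. There are 200 camera calls.

## Working session

There is one attempt and no reset: what is moved stays moved. The work goes in short steps, Python scripts to look and compute and a tool call to move; the robot and the scene stay as the last step left them, time stands still between calls to the robot, and variables do not carry over. Pictures are saved under pics/ and viewed, at most 14 in all, crops included, and the job is handed in when it is done.

Besides the shell and the picture viewer there is one more tool, called by a JSON object that holds its "api" and its "payload", one argument or row to a line. move_arm: Moves the arm, as the interface text tells. Its arguments: {"type":"object","properties":{"rows":{"type":"array"}},"required":["rows"]}

```bash
mkdir -p pics
cat > h.py <<'E'
import numpy as np, cv2
from station import *
def cap(n):
    c=get_calibration(n); im,d=capture(n); return im,d,np.array(c["camera_matrix"]),np.array(c["extrinsics"])
def cloud(d,K,E):
    v,u=np.mgrid[0:480,0:640]
    p=np.stack([(u-K[0,2])/K[0,0]*d,-(v-K[1,2])/K[1,1]*d,-d],-1)
    return (p-E[:3,3])@E[:3,:3]
def save(n,im): cv2.imwrite('pics/'+n+'.png',im[...,::-1])
E
python3 - <<'E'
from h import *
s=get_state();print(s['clock'],s['position'],s['tool_rot'],tcp_to_grasp)
for n in('top','side'):
    im,d,K,X=cap(n);save(n+'0',im);np.savez(n+'0.npz',im=im,d=d,K=K,X=X);print(n,K.tolist(),X.round(3).tolist())
E
```

```text
0.0 [ 0.17488947 -0.49456728  0.23073098] [ 9.85605255e-01  1.69061744e-01 -2.79465286e-05 -6.37854691e-04] 0.0187
top [[618.752524551959, 0.0, 317.57618082990246], [0.0, 618.752524551959, 250.45509356343726], [0.0, 0.0, 1.0]] [[-0.016, -1.0, -0.013, 0.016], [0.985, -0.018, 0.173, -0.477], [-0.173, -0.01, 0.985, -1.723], [0.0, 0.0, 0.0, 1.0]]
side [[450.1611556933077, 0.0, 320.8787004731693], [0.0, 450.1611556933077, 240.312050200331], [0.0, 0.0, 1.0]] [[-0.797, -0.604, -0.001, 0.361], [0.427, -0.565, 0.706, -0.265], [-0.426, 0.562, 0.709, -0.909], [0.0, 0.0, 0.0, 1.0]]
```

View pics/top0.png

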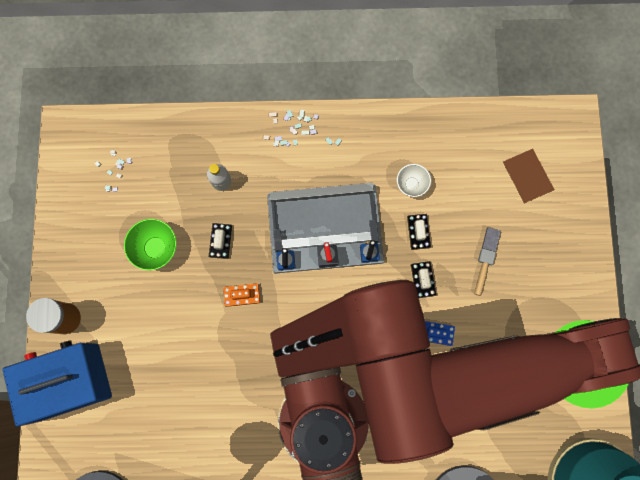

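View pics/side0.png

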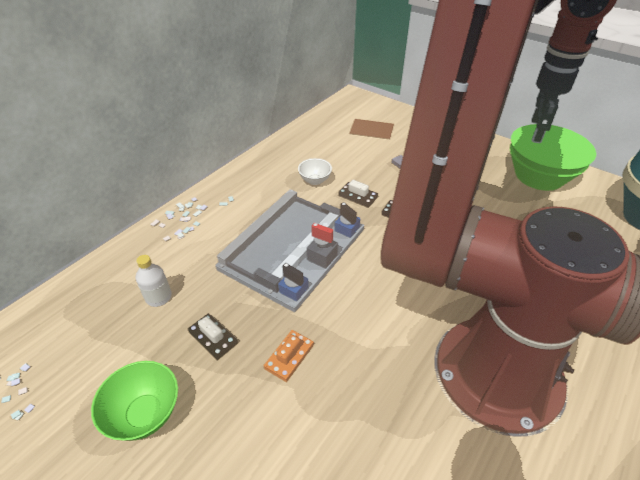

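Top view: three black plaques at (221,240), (420,231), (424,279), with the vise centred near (326,228). The orange (242,295) and blue (438,332) ones are look-alikes. Something could be hidden under the arm.

```bash
cat >> h.py <<'E'
def rect(pts):
    (c,wh,a)=cv2.minAreaRect((pts[:,:2]*1000).astype(np.float32)); b=cv2.boxPoints((c,wh,a)); e=[b[1]-b[0],b[2]-b[1]]; l=max(e,key=np.linalg.norm)
    return np.round(c,1),np.round(sorted(wh),1),round((np.degrees(np.arctan2(l[1],l[0]))+90)%180-90,2)
def blobs(m,P,amin):
    n,L,S,C=cv2.connectedComponentsWithStats(m.astype(np.uint8)); 
    for i in range(1,n):
        if S[i,4]>=amin: yield C[i].round(),S[i,4],P[L==i]
E
python3 - <<'E'
from h import *
for n in('top','side'):
    z=np.load(n+'0.npz');im,d,K,X=[z[k] for k in('im','d','K','X')]
    P=cloud(d,K,X);hsv=cv2.cvtColor(im,cv2.COLOR_RGB2HSV).astype(int);ok=d>0
    near=(np.hypot(P[...,0],P[...,1])<1.0)
    print(n)
    m=ok&near&(P[...,2]>.007)&(P[...,2]<.06)
    m=cv2.morphologyEx(m.astype(np.uint8),cv2.MORPH_OPEN,np.ones((3,3)))
    for c,a,p in blobs(m,P,100):
        print('obj',c,a,rect(p),np.percentile(p[:,2],[10,50,95]).round(3))
    m=ok&near&(P[...,2]>.03)&(P[...,2]<.056)&(hsv[...,2]>130)&(hsv[...,1]<90)
    for c,a,p in blobs(m,P,15):
        if a<1000: print('ridge',c,a,rect(p),np.median(p[:,2]).round(3))
E
```

```text
top
obj [414. 179.] 667 (array([ 678.9, -273. ]), array([ 97. , 100.8]), np.float32(3.81)) [0.012 0.028 0.048]
obj [324. 225.] 8103 (array([547.6, -12.2]), array([235.3, 320.6]), np.float32(-85.56)) [0.015 0.023 0.052]
obj [419. 231.] 651 (array([ 534.2, -286.5]), array([ 58.3, 102.9]), np.float32(4.31)) [0.011 0.018 0.049]
obj [148. 243.] 1389 (array([500.3, 484.1]), array([142.5, 142.5]), np.float32(16.05)) [0.013 0.029 0.056]
obj [220. 240.] 651 (array([517. , 293.2]), array([ 57.4, 102.1]), np.float32(-5.08)) [0.012 0.018 0.049]
obj [487. 255.] 708 (array([ 441.9, -474. ]), array([ 42.5, 202. ]), np.float32(-16.95)) [0.012 0.018 0.025]
obj [423. 279.] 655 (array([ 392.7, -293.3]), array([ 58.2, 100.4]), np.float32(8.48)) [0.012 0.018 0.049]
obj [241. 294.] 669 (array([357.8, 230.4]), array([ 56.4, 101.3]), np.float32(-85.87)) [0.012 0.018 0.048]
obj [ 73. 320.] 198 (array([292.9, 707.7]), array([32.7, 81.5]), np.float32(-9.52)) [0.013 0.033 0.057]
obj [440. 333.] 534 (array([ 238.4, -329. ]), array([55.9, 85.9]), np.float32(79.09)) [0.012 0.02  0.05 ]
obj [102. 370.] 340 (array([
[... 2186 characters left out ...]
41.8]), np.float32(-38.88)) [0.012 0.028 0.057]
ridge [314. 169.] 346 (array([ 681.5, -268.9]), array([94.4, 99.3]), np.float32(-53.43)) 0.04
ridge [358. 187.] 184 (array([ 535.2, -282. ]), array([27.1, 56.3]), np.float32(3.06)) 0.044
ridge [254. 226.] 867 (array([652.3,  -0.7]), array([ 28.5, 299.7]), np.float32(-85.49)) 0.047
ridge [331. 220.] 204 (array([ 499.7, -122.3]), array([54.5, 73.4]), np.float32(17.6)) 0.045
ridge [294. 256.] 472 (array([508.6,  37.6]), array([ 37.6, 183.8]), np.float32(-78.82)) 0.045
ridge [156. 293.] 214 (array([685.7, 300.8]), array([29.7, 60.2]), np.float32(68.91)) 0.043
ridge [210. 329.] 339 (array([518. , 295.7]), array([26.5, 55.5]), np.float32(-4.4)) 0.046
```

{"api": "move_arm", "payload": {
  "rows": [1,36,33,0,-0.035,1,36,34,0,-0.035,1,36,34,0,-0.035,1,36,34,0,-0.035,1,36,34,0,-0.035,1,37,33,0,-0.035,1,0,0,0,0]
}}

```text
clock: 0.98
position: [0.3937, -0.2907, 0.231]
tool_rot: [0.998, 0.067, 0.0, -0.0]
force: [-0.7, -0.9, -0.3]
gripper_width: 0.0857
grip_force: 0.0
```

```bash
cat >> h.py <<'E'
from scipy.spatial.transform import Rotation as R
def tool():
    s=get_state(); x=R.from_quat(s['tool_rot']).apply([1,0,0]); return (s['position']*1000).round(1), round(np.degrees(np.arctan2(x[1],x[0])),2), s
E
python3 - <<'E'
from h import *
p,a,s=tool();print(s['clock'],p,a,s['force'])
im,d,K,X=cap('wrist');save('w1',im);P=cloud(d,K,X);ok=d>0
hsv=cv2.cvtColor(im,cv2.COLOR_RGB2HSV).astype(int)
z=P[...,2]
for c,n,p in blobs(ok&(z>.036)&(z<.056),P,150): print('hi',c,n,rect(p),np.median(p[:,2]))
for c,n,p in blobs(ok&(z>.008)&(z<.056),P,150): print('all',c,n,rect(p),np.median(p[:,2]))
im,d,K,X=cap('top');save('t1',im);P=cloud(d,K,X);z=P[...,2]
m=(d>0)&(z>.007)&(z<.06)&(np.hypot(P[...,0],P[...,1])<1)
for c,n,p in blobs(m,P,300): print('top',c,n,rect(p))
E
```

```text
0.975 [ 393.7 -290.7  231. ] 7.66 [-0.68036636 -0.94674797 -0.32875482]
hi [102.  36.] 8702 (array([ 487.3, -100. ]), array([ 91.5, 132.2]), np.float32(-84.96)) 0.045575061633379224
hi [330.  34.] 2380 (array([ 530.4, -286.5]), array([26. , 48.5]), np.float32(4.25)) 0.04648749543262387
hi [14. 83.] 1358 (array([463.1, -45.9]), array([ 5.1, 55.7]), np.float32(5.4)) 0.046336023022434544
hi [313. 209.] 1815 (array([ 393.3, -292.8]), array([26. , 56.1]), np.float32(7.23)) 0.046515674520037305
hi [320. 358.] 1383 (array([ 241.5, -320.9]), array([25.9, 56.2]), np.float32(78.9)) 0.04635198730329994
hi [625. 411.] 338 (array([ 224.6, -646.6]), array([11.7, 35. ]), np.float32(-53.93)) 0.045665238324199844
all [97. 57.] 20368 (array([489.2, -99.2]), array([103.3, 156.3]), np.float32(-85.63)) 0.035649091933635496
all [328.  49.] 6795 (array([ 523., -287.]), array([56.3, 77.5]), np.float32(4.11)) 0.01775972054719536
all [531. 151.] 8302 (array([ 442.2, -473.4]), array([ 42.7, 199.7]), np.float32(-16.61)) 0.01865811787062676
all [313. 200.] 6225 (array([ 393. , -292.7]), array([ 56. , 100.2]), np
[... 355 characters left out ...]
8466
top [414. 179.] 750 (array([ 679.3, -273.1]), array([ 97.8, 102.3]), np.float32(-45.31))
top [324. 225.] 8225 (array([551.2, -10.9]), array([249.2, 326.3]), np.float32(-85.08))
top [418. 231.] 653 (array([ 535.3, -285.1]), array([ 60.3, 104.7]), np.float32(3.5))
top [149. 243.] 1598 (array([502. , 494.7]), array([145.3, 165.5]), np.float32(89.14))
top [220. 240.] 669 (array([517.5, 292.5]), array([ 62.3, 105. ]), np.float32(-1.8))
top [239. 294.] 589 (array([359.4, 229.6]), array([ 61.4, 101.8]), np.float32(-83.96))
top [102. 371.] 378 (array([152.2, 620. ]), array([ 18.7, 167.7]), np.float32(17.24))
top [464. 474.] 554 (array([-136.8, -379.8]), array([ 34.9, 150.6]), np.float32(89.98))
```

View pics/w1.png

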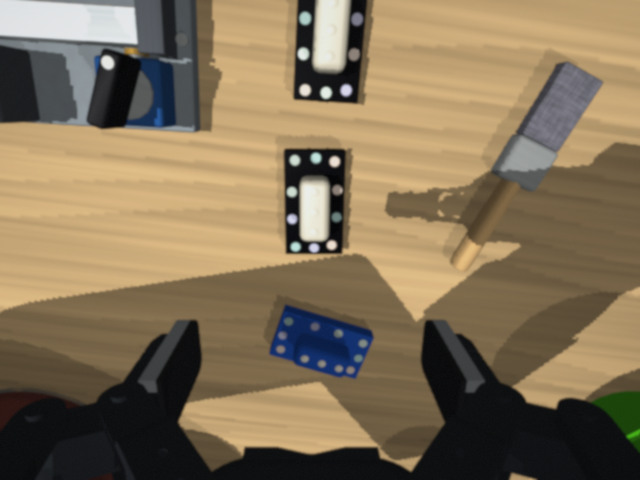

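View pics/t1.png

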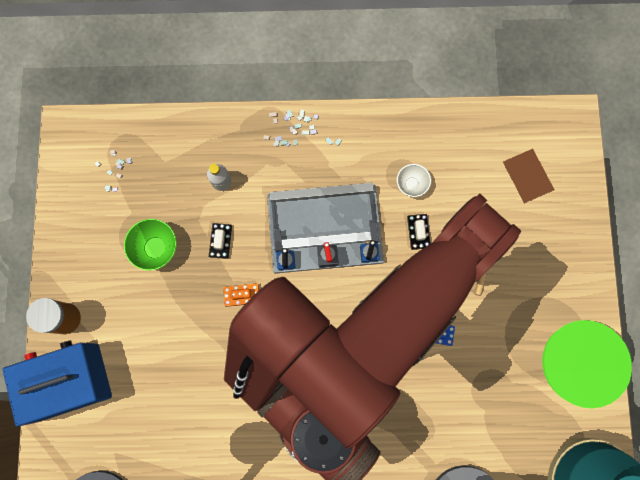

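{"api": "move_arm", "payload": {
  "rows": [0.4,0,-2,-50,0,0.4,0,0,-60,0,0.4,0,0,-50,0,0.4,0,0,-30,0,0.4,0,0,-15,0,0.4,0,0,-6,0,0.4,0,0,0,0]
}}

```text
clock: 1.95
position: [0.3922, -0.2956, 0.0209]
tool_rot: [0.998, 0.065, 0.0, 0.0]
force: [-0.1, 0.3, 0.0]
gripper_width: 0.0598
grip_force: 0.0
```

{"api": "move_arm", "payload": {
  "rows": [0.4,1,2.5,-2,0,-1,0,0,0,0,-1,0,0,0,0,-1,0,0,0,0,-1,0,0,0,0,-1,0,0,0,0]
}}

```text
clock: 2.7
position: [0.3933, -0.2927, 0.0189]
tool_rot: [0.998, 0.065, 0.0, 0.0]
force: [-0.7, 0.5, 6.1]
gripper_width: 0.0255
grip_force: 59.9
```

{"api": "move_arm", "payload": {
  "rows": [-1,0,0,30,0,-1,0,0,60,0,-1,0,30,60,0,-1,10,40,60,0,-1,10,50,20,-0.03,-1,10,50,0,-0.025,-1,0,50,0,0,-1,0,0,0,0,-1,0,0,0,0]
}}

```text
clock: 3.82
position: [0.4215, -0.0802, 0.2357]
tool_rot: [0.999, 0.038, 0.0, 0.0]
force: [-0.1, -0.5, -2.9]
gripper_width: 0.0252
grip_force: 60.2
```

Run:
```python
from h import *
p,a,s=tool();print(s['clock'],p,a,s['gripper_width'],s['force'])
im,d,K,X=cap('wrist');save('w2',im);P=cloud(d,K,X);np.savez('w2.npz',im=im,d=d,P=P)
z=P[...,2];ok=(d>0)&(P[...,0]>.4)
for lo,hi in((.040,.049),(.047,.056),(.016,.024),(.026,.036)):
  for c,n,p in blobs(ok&(z>lo)&(z<hi),P,400): print(lo,c,n,rect(p),np.median(p[:,2]).round(4))
```

```text
3.825 [421.5 -80.2 235.7] 4.34 0.025160671684828873 [-0.13139637 -0.54324809 -2.89542152]
0.04 [576.  90.] 2442 (array([ 534.2, -285.2]), array([25.9, 56. ]), np.float32(4.63)) 0.0463
0.04 [238.  98.] 10568 (array([507.8, -14.4]), array([ 25.4, 258.9]), np.float32(-85.76)) 0.0451
0.04 [120. 146.] 402 (array([462.2,  83.3]), array([26.4, 61.8]), np.float32(36.8)) 0.0432
0.047 [60. 79.] 2426 (array([510.6, 123.1]), array([21.6, 62.2]), np.float32(3.94)) 0.0521
0.047 [413.  79.] 2293 (array([ 531.5, -151.8]), array([20.8, 62.2]), np.float32(4.26)) 0.052
0.047 [577.  99.] 432 (array([ 528.6, -286. ]), array([17.8, 36.5]), np.float32(6.39)) 0.0475
0.047 [117. 157.] 1107 (array([453.2,  87.2]), array([24.2, 48.9]), np.float32(3.76)) 0.0546
0.047 [365. 153.] 878 (array([ 469.5, -127.5]), array([28.8, 48.9]), np.float32(4.35)) 0.0547
0.016 [237.  40.] 27524 (array([552.5, -11.3]), array([ 60.6, 281.5]), np.float32(-85.64)) 0.0211
0.016 [262. 141.] 12725 (array([506.8, -15.4]), array([150.4, 319.7]), np.float32(-85.39)) 0.0211
0.016 [551.  87.] 4336 (array([ 534.6, -285.7]), array([57.1, 99. ]), np.float32(4.19)) 0.0171
0.026 [56. 18.] 551 (array([556.9, 132.8]), array([10.1, 25.1]), np.float32(5.0)) 0.0327
0.026 [419.  17.] 439 (array([ 578.7, -154. ]), array([ 8.6, 25.3]), np.float32(4.12)) 0.0328
0.026 [553.  91.] 487 (array([ 533.5, -275.5]), array([ 6.8, 55.4]), np.float32(4.89)) 0.0312
```

View pics/w2.png

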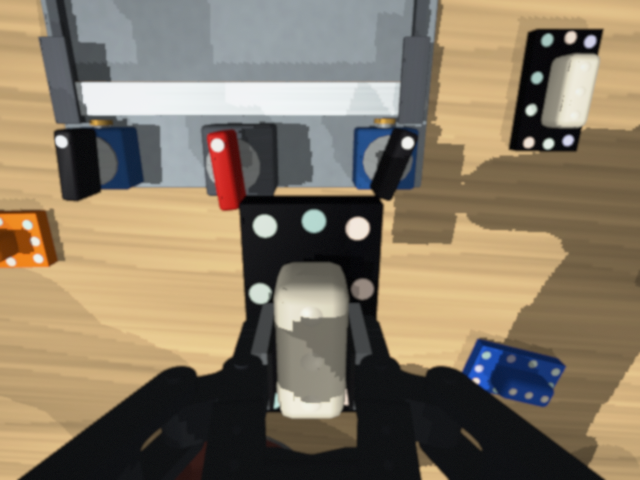

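{"api": "move_arm", "payload": {
  "rows": [-1,40,3,0,0,-1,45,3,0,0,-1,45,2,0,0,-1,33,2,-30,0,-1,0,0,-55,0,-1,0,0,-50,0,-1,0,0,-25,0,-1,0,0,-10,0,-1,0,0,0,0,-1,0,0,0,0]
}}

```text
clock: 5.12
position: [0.5856, -0.0708, 0.067]
tool_rot: [0.999, 0.037, 0.001, 0.0]
force: [-0.7, 0.1, -2.9]
gripper_width: 0.025
grip_force: 65.3
```

Run:
```python
from h import *
p,a,s=tool();print(s['clock'],p,a,s['gripper_width'],s['force'])
im,d,K,X=cap('wrist');save('w3',im);P=cloud(d,K,X);z=P[...,2];ok=(d>0)&(P[...,0]>.4)
for lo,hi in((.040,.049),):
  for c,n,p in blobs(ok&(z>lo)&(z<hi),P,400): print(lo,c,n,rect(p),np.median(p[:,2]).round(4))
```

```text
5.125 [585.6 -70.8  67. ] 4.26 0.02498089094703268 [-0.68171161  0.09974923 -2.88548898]
0.04 [264. 142.] 32823 (array([653.9, -44.9]), array([ 25. , 219.6]), np.float32(-85.74)) 0.0471
0.04 [ 52. 413.] 4485 (array([504.8,  60.1]), array([31.2, 81.7]), np.float32(-76.05)) 0.0451
0.04 [310. 426.] 1939 (array([509.7, -76.2]), array([18.2, 48.5]), np.float32(-85.75)) 0.0452
0.04 [ 20. 454.] 624 (array([476. ,  84.1]), array([10.5, 22.4]), np.float32(60.28)) 0.0442
```

View pics/w3.png

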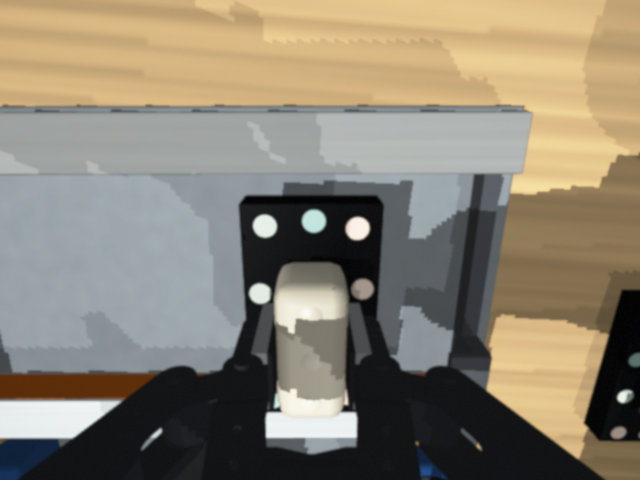

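{"api": "move_arm", "payload": {
  "rows": [-1,0,0,-15,0,-1,0,0,-9,0,-1,0,0,-3.5,0,-1,0,0,0,0,-0.06,0,0,0,0,-0.06,0,0,0,0,-0.06,0,0,0,0]
}}

```text
clock: 6.05
position: [0.5846, -0.0702, 0.0381]
tool_rot: [0.999, 0.037, 0.0, -0.0]
force: [-0.4, -0.4, 0.7]
gripper_width: 0.04
grip_force: 0.0
```

{"api": "move_arm", "payload": {
  "rows": [-0.06,0,0,40,0,-0.06,0,0,50,0,0.4,-10,-45,20,0,0.4,-10,-50,0,0,0.4,-10,-50,0,0.004,0.4,-10,-50,0,0,0.4,-10,-20,-20,0,0.4,0,0,-30,0,0.4,0,0,0,0,0.4,0,0,0,0]
}}

```text
clock: 7.3
position: [0.5351, -0.2851, 0.0991]
tool_rot: [0.999, 0.04, 0.0, 0.0]
force: [0.3, 0.6, -0.7]
gripper_width: 0.0601
grip_force: 0.0
```

Run:
```python
from h import *
p,a,s=tool();print(s['clock'],p,a,s['gripper_width'],s['force'])
im,d,K,X=cap('wrist');save('w4',im);P=cloud(d,K,X);z=P[...,2];ok=(d>0)&(P[...,0]>.4)
for lo,hi in((.034,.049),(.008,.049)):
  for c,n,p in blobs(ok&(z>lo)&(z<hi),P,400): print(lo,c,n,rect(p),np.median(p[:,2]).round(4))
im,d,K,X=cap('top');P=cloud(d,K,X);z=P[...,2];ok=(d>0)&(P[...,0]>.3)&(np.abs(P[...,1])<.4)
hsv=cv2.cvtColor(im,cv2.COLOR_RGB2HSV).astype(int)
m=ok&(z>.03)&(z<.076)&(hsv[...,2]>130)&(hsv[...,1]<90)
for c,a,p in blobs(m,P,40): print('ridge',c,a,rect(p),np.median(p[:,2]).round(3))
```

```text
7.3 [ 535.1 -285.1   99.1] 4.54 0.06011954649402219 [ 0.26511826  0.62367845 -0.67707243]
0.034 [27.  8.] 922 (array([ 649.7, -142.9]), array([ 7.5, 27. ]), np.float32(-76.01)) 0.0448
0.034 [309.  45.] 4258 (array([ 648.1, -275.3]), array([35.7, 92.7]), np.float32(-85.64)) 0.0449
0.034 [ 59. 284.] 5685 (array([ 504.7, -137.2]), array([ 55.3, 115.5]), np.float32(4.19)) 0.0445
0.034 [313. 264.] 4337 (array([ 535.1, -286.4]), array([26. , 55.1]), np.float32(4.0)) 0.0465
0.008 [ 67. 172.] 37980 (array([ 550.1, -128.3]), array([ 90.3, 220.3]), np.float32(4.13)) 0.0217
0.008 [309.  36.] 11111 (array([ 651. , -275.2]), array([41.7, 92.7]), np.float32(-85.21)) 0.026
0.008 [313. 245.] 13875 (array([ 534.2, -286.3]), array([ 56.2, 100.6]), np.float32(4.13)) 0.0176
0.008 [595. 343.] 8601 (array([ 483.1, -485.9]), array([ 43.2, 114.4]), np.float32(-17.31)) 0.0186
ridge [410. 173.] 191 (array([ 689.1, -261.2]), array([ 68.4, 101.3]), np.float32(-38.57)) 0.041
ridge [321. 191.] 845 (array([651.4,  -4.8]), array([ 29.6, 298.9]), np.float32(-85.5)) 0.046
ridge [344. 212.] 169 (array([582.8, -69.8]), array([25.5, 54.9]), np.float32(1.43)) 0.065
ridge [218. 238.] 160 (array([517.3, 293.1]), array([26.2, 55.7]), np.float32(-6.87)) 0.046
ridge [353. 237.] 305 (array([513.3, -89.2]), array([ 26.7, 110.4]), np.float32(-86.59)) 0.044
```

{"api": "move_arm", "payload": {
  "rows": [0.4,-0.5,-1,-40,0,0.4,0,0,-25,0,0.4,0,0,-12,0,0.4,0,0,-3,0,-1,0,0,0,0,-1,0,0,0,0,-1,0,0,0,0,-1,0,0,0,0,-1,0,0,0,0]
}}

```text
clock: 8.52
position: [0.5349, -0.2868, 0.0195]
tool_rot: [0.999, 0.039, 0.001, 0.001]
force: [-0.1, -0.1, 6.4]
gripper_width: 0.0249
grip_force: 60.6
```

{"api": "move_arm", "payload": {
  "rows": [-1,0,0,30,0,-1,0,0,50,0,-1,0,20,40,0,-1,8,50,0,0,-1,10,50,0,0,-1,10,55,0,0,-1,10,55,0,0,-1,7.5,48,-30,-0.003,-1,0,0,-35,0,-1,0,0,0,0]
}}

```text
clock: 9.78
position: [0.5771, -0.0073, 0.0711]
tool_rot: [0.999, 0.038, -0.003, -0.0]
force: [0.2, 0.1, -2.9]
gripper_width: 0.0249
grip_force: 59.8
```

```bash
cat > chk.py <<'E'
from h import *
p,a,s=tool();print(s['clock'],p,a,s['gripper_width'],s['force'])
O=np.array([588.4,-8.]);c,sn=np.cos(np.radians(4.27)),np.sin(np.radians(4.27))
print('tool vise',((p[:2]-O)@np.array([[c,-sn],[sn,c]])).round(1))
im,d,K,X=cap('wrist');save('wl',im);P=cloud(d,K,X);z=P[...,2];ok=(d>0)&(P[...,0]>.4)
hsv=cv2.cvtColor(im,cv2.COLOR_RGB2HSV).astype(int)
for lo,hi in((.057,.075),(.030,.044)):
  for q,n,p in blobs(ok&(z>lo)&(z<hi),P,400):
    r=rect(p); print(lo,q,n,r,((np.array(r[0])-O)@np.array([[c,-sn],[sn,c]])).round(1),np.median(p[:,2]).round(4))
E
python3 chk.py
```

```text
9.775 [577.1  -7.3  71.1] 4.4 0.02485037216756022 [ 0.23321377  0.0952015  -2.86810803]
tool vise [-11.2   1.5]
0.057 [311. 243.] 12499 (array([601.2,  -5.3]), array([51.4, 56.3]), np.float32(-85.8)) [13.   1.7] 0.0686
0.057 [453. 300.] 7136 (array([584.5, -68.6]), array([25.6, 54.9]), np.float32(3.32)) [ -8.4 -60.1] 0.0665
0.03 [ 51. 286.] 5176 (array([559. , 126.5]), array([ 51.1, 130.1]), np.float32(28.37)) [-19.3 136.3] 0.0333
0.03 [578. 291.] 5484 (array([ 578.2, -146. ]), array([ 55.1, 133.2]), np.float32(-22.43)) [ -20.4 -136.9] 0.0331
0.03 [430. 248.] 12129 (array([583.8, -69.8]), array([ 56.7, 100.1]), np.float32(4.35)) [ -9.2 -61.3] 0.0371
0.03 [312. 429.] 803 (array([488.5, -14.1]), array([ 3.8, 50.8]), np.float32(-83.43)) [-100.1    1.4] 0.0407
```

{"api": "move_arm", "payload": {
  "rows": [-1,1.5,-0.5,-12,0,-1,0,0,-10,0,-1,0,0,-6,0,-1,0,0,-3,0,-1,0,0,0,0,-0.06,0,0,0,0,-0.06,0,0,0,0,-0.06,0,0,0,0]
}}

```text
clock: 10.82
position: [0.5813, -0.0087, 0.0425]
tool_rot: [0.999, 0.038, 0.0, 0.0]
force: [0.5, -0.4, 0.2]
gripper_width: 0.0404
grip_force: 0.0
```

{"api": "move_arm", "payload": {
  "rows": [-0.06,0,0,40,0,-0.06,0,0,50,0,0.4,-10,50,10,-0.04,0.4,-11,55,0,-0.04,0.4,-11,55,0,-0.04,0.4,-11,55,0,-0.04,0.4,-11,55,0,0,0.4,-10,32,-35,0,0.4,0,0,0,0,0.4,0,0,0,0]
}}

```text
clock: 12.08
position: [0.5245, 0.1663, 0.1081]
tool_rot: [0.997, 0.055, -0.004, -0.054]
force: [1.1, -0.1, 0.7]
gripper_width: 0.0597
grip_force: 0.0
```

Run:
```python
from h import *
p,a,s=tool();print(s['clock'],p,a,s['gripper_width'],s['force'])
im,d,K,X=cap('wrist');save('w5',im);P=cloud(d,K,X);z=P[...,2];ok=(d>0)&(P[...,0]>.4)
for lo,hi in((.034,.049),(.008,.049)):
  for c,n,p in blobs(ok&(z>lo)&(z<hi),P,400): print(lo,c,n,rect(p),np.median(p[:,2]).round(4))
im,d,K,X=cap('top');P=cloud(d,K,X);z=P[...,2];ok=(d>0)&(P[...,0]>.3)&(np.abs(P[...,1])<.4)
hsv=cv2.cvtColor(im,cv2.COLOR_RGB2HSV).astype(int)
m=ok&(z>.03)&(z<.076)&(hsv[...,2]>130)&(hsv[...,1]<90)
for c,a,p in blobs(m,P,40): print('ridge',c,a,rect(p),np.median(p[:,2]).round(3))
```

```text
12.075 [524.5 166.3 108.1] 6.31 0.0597159841665927 [ 1.14975666 -0.10692361  0.69829309]
0.034 [519.  46.] 15426 (array([643.7,  88. ]), array([ 25.6, 115. ]), np.float32(-85.63)) 0.047
0.034 [622. 232.] 4565 (array([570.8,  17.8]), array([25.3, 91.7]), np.float32(19.22)) 0.037
0.034 [117. 238.] 4156 (array([518.6, 292.4]), array([25.5, 55. ]), np.float32(-5.19)) 0.0464
0.034 [538. 330.] 12332 (array([480.1,  41.4]), array([ 74.8, 136.8]), np.float32(-85.63)) 0.0448
0.008 [507. 193.] 95014 (array([543.1,  62.5]), array([170.4, 234.4]), np.float32(4.32)) 0.022
0.008 [139. 222.] 12533 (array([517.6, 293.3]), array([ 56.9, 101. ]), np.float32(-6.0)) 0.0179
ridge [415. 178.] 301 (array([ 678.9, -273.2]), array([98., 98.]), np.float32(-1.94)) 0.042
ridge [328. 190.] 738 (array([652.3, -23.7]), array([ 29. , 261.6]), np.float32(-85.67)) 0.046
ridge [345. 212.] 140 (array([581.7, -70.9]), array([22.3, 55.6]), np.float32(5.95)) 0.066
ridge [323. 213.] 145 (array([580.6,  -8.3]), array([23.7, 55. ]), np.float32(5.45)) 0.065
ridge [218. 238.] 150 (array([517.3, 292.8]), array([26.5, 55.4]), np.float32(-5.9)) 0.045
ridge [325. 240.] 477 (array([507.1, -12.6]), array([ 25.8, 192.7]), np.float32(-85.88)) 0.044
```

{"api": "move_arm", "payload": {
  "rows": [0.4,0,0,20,0.18,0.4,0,0,0,0.18,0.4,0,0,0,0.18,0.4,0,0,0,0.18,0.4,0,0,0,0.18,0.4,0,0,0,0.18,0.4,0,0,0,0.18,0.4,0,0,0,0.18,0.4,0,0,0,0.18,0.4,0,0,0,0.18]
}}

```text
clock: 13.42
position: [0.5248, 0.1666, 0.1283]
tool_rot: [0.574, 0.817, -0.045, -0.03]
force: [-0.1, 0.1, 0.2]
gripper_width: 0.0598
grip_force: 0.0
```

Run:
```python
from h import *
p,a,s=tool();print(s['clock'],p,a,s['q'].round(2),s['tool_rot'].round(3))
```

```text
13.425 [524.8 166.6 128.3] 109.8 [ 0.19  0.5  -0.12  1.06 -0.02  1.41] [ 0.574  0.817 -0.045 -0.03 ]
```

Run:
```python
from h import *
r=R.from_quat(get_state()['tool_rot']);print(r.as_matrix().round(4)); print('world down in tool',r.inv().apply([0,0,-1]).round(4))
```

```text
[[-0.3388  0.9355 -0.1001]
 [ 0.9409  0.3365 -0.0389]
 [-0.0027 -0.1073 -0.9942]]
world down in tool [0.0027 0.1073 0.9942]
```

{"api": "move_arm", "payload": {
  "rows": [0.4,0,0,10,0.185,0.4,0,0,0,0.185,0.4,0,0,0,0.185,0.4,0,0,0,0.185,0.4,0,0,0,0.185,0.4,0,0,0,0.185,0.4,0,0,0,0.185,0.4,0,0,0,0.185,0.4,0,0,0,0.185,0.4,0,0,0,0.185]
}}

```text
clock: 14.68
position: [0.5247, 0.1667, 0.1384]
tool_rot: [-0.307, 0.95, -0.052, 0.019]
force: [-0.7, -0.6, -0.3]
gripper_width: 0.0594
grip_force: 0.0
```

{"api": "move_arm", "payload": {
  "rows": [0.4,0,0,0,0.185,0.4,0,0,0,0.185,0.4,0,0,0,0.185,0.4,0,0,0,0.185,0.4,0,0,0,0.185,0.4,0,0,0,0.185,0.4,0,0,0,0.185,0.4,0,0,0,0.185,0.4,0,0,0,0.185,0.4,0,0,0,0.185]
}}

```text
clock: 15.92
position: [0.5247, 0.1665, 0.1384]
tool_rot: [0.944, -0.327, 0.017, -0.052]
force: [0.3, -0.5, -0.4]
gripper_width: 0.0596
grip_force: 0.0
```

```bash
cat > st.py <<'E'
from h import *
p,a,s=tool();print(s['clock'],p,'yaw',a,'q',s['q'].round(3),'down',R.from_quat(s['tool_rot']).inv().apply([0,0,-1]).round(4),'F',s['force'].round(1),'M',s['moment'].round(2),s['gripper_width'].round(4),s['grip_force'].round(1))
E
python3 st.py
```

```text
Traceback (most recent call last):
  File "st.py", line 2, in <module>
    p,a,s=tool();print(s['clock'],p,'yaw',a,'q',s['q'].round(3),'down',R.from_quat(s['tool_rot']).inv().apply([0,0,-1]).round(4),'F',s['force'].round(1),'M',s['moment'].round(2),s['gripper_width'].round(4),s['grip_force'].round(1))
                                                                                                                                                                                  ^^^^^^^^^^^^^^^^^^^^^^^^
AttributeError: 'float' object has no attribute 'round'
```

{"api": "move_arm", "payload": {
  "rows": [0.4,0,0,0,0.16,0.4,0,0,0,0.16,0.4,0,0,0,0.16,0.4,0,0,0,0.16,0.4,0,0,0,0.12,0.4,0,0,0,0.0]
}}

```text
clock: 16.68
position: [0.5248, 0.1666, 0.1381]
tool_rot: [0.998, 0.043, -0.003, -0.054]
force: [0.3, -0.0, -0.6]
gripper_width: 0.06
grip_force: 0.0
```

```bash
sed -i "s/s\['gripper_width'\].round(4),s\['grip_force'\].round(1)/round(s['gripper_width'],4),round(s['grip_force'],1)/" st.py; python3 st.py
```

```text
16.675 [524.8 166.6 138.1] yaw 4.96 q [ 0.11   0.398 -0.26   0.912  0.109 -3.118] down [0.001  0.1087 0.9941] F [ 0.3 -0.  -0.6] M [-0.11  0.01  0.  ] 0.06 0.0
```

{"api": "move_arm", "payload": {
  "rows": [0.4,0,-8,0,0,0.4,0,-8,0,0,0.4,0,-8,0,0,0.4,0,0,0,0]
}}

```text
clock: 17.18
position: [0.5233, 0.1487, 0.1374]
tool_rot: [0.998, 0.039, -0.003, -0.052]
force: [0.5, 0.1, 0.2]
gripper_width: 0.0598
grip_force: 0.0
```

```bash
python3 st.py
```

```text
17.175 [523.3 148.7 137.4] yaw 4.49 q [ 0.08   0.39  -0.273  0.909  0.104 -3.14 ] down [0.0024 0.1036 0.9946] F [0.5 0.1 0.2] M [-0.14 -0.07  0.02] 0.0598 0.0
```

{"api": "move_arm", "payload": {
  "rows": [0.4,0,-30,0,0,0.4,0,-30,0,0,0.4,0,0,0,0,0.4,0,0,0,0]
}}

```text
clock: 17.68
position: [0.5221, 0.1178, 0.1373]
tool_rot: [0.999, 0.018, -0.002, -0.04]
force: [-0.3, 0.7, 0.5]
gripper_width: 0.0597
grip_force: 0.0
```

```bash
python3 st.py
```

```text
17.675 [522.1 117.8 137.3] yaw 2.06 q [ 0.037  0.377 -0.292  0.904  0.079 -3.141] down [0.0025 0.079  0.9969] F [-0.3  0.7  0.5] M [-0.11  0.04 -0.05] 0.0597 0.0
```

{"api": "move_arm", "payload": {
  "rows": [0.4,0,-30,0,0,0.4,0,-30,0,0,0.4,0,-30,0,0,0.4,0,-30,0,0,0.4,0,0,0,0,0.4,0,0,0,0]
}}

```text
clock: 18.42
position: [0.5231, 0.0565, 0.1372]
tool_rot: [1.0, -0.025, -0.001, -0.014]
force: [-0.4, 1.0, -0.9]
gripper_width: 0.06
grip_force: 0.0
```

```bash
python3 st.py
```

```text
18.425 [523.1  56.5 137.2] yaw -2.87 q [-0.049  0.366 -0.307  0.901  0.029 -3.141] down [0.0031 0.0285 0.9996] F [-0.4  1.  -0.9] M [0.   0.   0.02] 0.06 0.0
```

{"api": "move_arm", "payload": {
  "rows": [0.4,0,-30,0,0,0.4,0,-30,0,0,0.4,0,-8,0,0,0.4,0,0,0,0,0.4,0,0,0,0]
}}

```text
clock: 19.05
position: [0.5258, 0.0216, 0.1372]
tool_rot: [0.999, -0.049, -0.002, 0.0]
force: [1.2, -0.1, -1.2]
gripper_width: 0.0593
grip_force: 0.0
```

```bash
python3 st.py
```

```text
19.05 [525.8  21.6 137.2] yaw -5.66 q [-0.098  0.368 -0.303  0.903 -0.    -3.141] down [ 3.5e-03 -2.0e-04  1.0e+00] F [ 1.2 -0.1 -1.2] M [ 0.04 -0.02  0.04] 0.0593 0.0
```

{"api": "move_arm", "payload": {
  "rows": [0.4,0,0,0,-0.184,0.4,0,0,0,-0.184,0.4,0,0,0,-0.184,0.4,0,15,0,-0.184,0.4,0,30,0,-0.184,0.4,0,30,0,-0.184,0.4,0,30,0,-0.184,0.4,0,30,0,-0.184,0.4,0,30,0,-0.184,0.4,0,30,0,-0.184]
}}

```text
clock: 20.3
position: [0.5257, 0.2178, 0.1373]
tool_rot: [-0.564, 0.826, 0.001, 0.001]
force: [0.2, -0.2, 0.4]
gripper_width: 0.0598
grip_force: 0.0
```

{"api": "move_arm", "payload": {
  "rows": [0.4,0,30,0,-0.184,0.4,0,30,0,-0.184,0.4,0,17,0,-0.184,0.4,-4,0,-10,-0.184,0.4,-4,0,-10,-0.184,0.4,0,0,-10,-0.184,0.4,0,0,-10,-0.184,0.4,0,0,0,0,0.4,0,0,0,0]
}}

```text
clock: 21.42
position: [0.5179, 0.2937, 0.0975]
tool_rot: [0.04, 0.999, 0.0, 0.002]
force: [0.3, 0.3, 1.0]
gripper_width: 0.0596
grip_force: 0.0
```

```bash
python3 st.py
python3 - <<'E'
from h import *
im,d,K,X=cap('wrist');P=cloud(d,K,X);z=P[...,2];ok=(d>0)&(P[...,0]>.3)
for lo,hi in((.034,.049),(.008,.049)):
  for c,n,p in blobs(ok&(z>lo)&(z<hi),P,400): print(lo,c,n,rect(p),np.median(p[:,2]).round(4))
E
```

```text
21.425 [517.9 293.7  97.5] yaw 175.36 q [ 0.394  0.521 -0.168  0.878 -0.001  0.475] down [ 3.6e-03 -6.0e-04  1.0e+00] F [0.3 0.3 1. ] M [-0.02 -0.03 -0.05] 0.0596 0.0
0.034 [563. 174.] 1164 (array([481.1, 428.9]), array([22.7, 96.7]), np.float32(-19.66)) 0.042
0.034 [310. 264.] 4362 (array([516.2, 293.4]), array([25.9, 54.6]), np.float32(-5.45)) 0.0465
0.034 [ 23. 276.] 2248 (array([509.3, 132.8]), array([ 6.4, 63.5]), np.float32(7.55)) 0.0414
0.034 [605. 311.] 1289 (array([552.9, 454.5]), array([13.4, 66.5]), np.float32(63.17)) 0.0413
0.034 [ 11. 451.] 481 (array([631.9,  82.1]), array([12.2, 22.9]), np.float32(-52.81)) 0.0417
0.008 [144.  14.] 4955 (array([384.8, 230.9]), array([ 17.6, 101.3]), np.float32(85.81)) 0.017
0.008 [562. 174.] 1326 (array([481.4, 429.6]), array([24.3, 96.7]), np.float32(-19.55)) 0.041
0.008 [600. 249.] 8513 (array([509.6, 475.6]), array([ 70.5, 111.2]), np.float32(-23.16)) 0.0182
0.008 [ 42. 298.] 22829 (array([540.8, 133.3]), array([ 78. , 231.7]), np.float32(-19.36)) 0.0211
0.008 [310. 244.] 14031 (array([517.5, 293.1]), array([ 56.2, 101. ]), np.float32(-5.76)) 0.0176
0.008 [324. 443.] 710 (array([674.1, 292.2]), array([13.6, 48.1]), np.float32(-89.05)) 0.0139
```

{"api": "move_arm", "payload": {
  "rows": [0.4,-0.5,-0.5,-40,-0.017,0.4,0,0,-25,0,0.4,0,0,-10,0,0.4,0,0,-3,0,-1,0,0,0,0,-1,0,0,0,0,-1,0,0,0,0,-1,0,0,0,0,-1,0,0,0,0]
}}

```text
clock: 22.6
position: [0.5183, 0.2934, 0.0204]
tool_rot: [0.051, 0.999, 0.001, 0.003]
force: [-1.7, 0.3, 6.1]
gripper_width: 0.0248
grip_force: 60.7
```

{"api": "move_arm", "payload": {
  "rows": [-1,0,0,30,0,-1,0,0,50,0,-1,0,-20,40,0.06,-1,12,-45,0,0.06,-1,15,-50,0,0.056,-1,15,-50,0,0,-1,15.7,-50,0,0,-1,0,-25,-30,0,-1,0,0,-35,0,-1,0,0,0,0]
}}

```text
clock: 23.85
position: [0.5728, 0.0527, 0.0722]
tool_rot: [-0.037, 0.999, 0.001, -0.001]
force: [-0.0, -0.5, -0.2]
gripper_width: 0.0251
grip_force: 59.5
```

```bash
python3 chk.py; python3 st.py
```

```text
23.85 [572.8  52.7  72.2] -175.81 0.02505127752324888 [-0.0435782  -0.50636199 -0.17923414]
tool vise [-11.   61.7]
0.057 [168.  57.] 7805 (array([472.8, -17.8]), array([32. , 56.2]), np.float32(-85.38)) [-116.    -1.2] 0.0668
0.057 [441.  34.] 3181 (array([463.9,  91.5]), array([15.1, 34.2]), np.float32(19.19)) [-116.7  108.5] 0.0606
0.057 [310. 242.] 12425 (array([547.4,  50.7]), array([51.3, 56.4]), np.float32(-85.58)) [-36.5  61.6] 0.0691
0.057 [ 37. 309.] 7382 (array([582.1, -69. ]), array([25.9, 55.2]), np.float32(3.97)) [-10.8 -60.4] 0.0662
0.057 [173. 310.] 6716 (array([579.3,  -8.1]), array([25.3, 55.1]), np.float32(3.4)) [-9.1  0.6] 0.0664
0.03 [223.  52.] 704 (array([473.2,   5.6]), array([19.8, 45.6]), np.float32(-29.1)) [-113.9   22.1] 0.0367
0.03 [417.  74.] 1261 (array([470.5,  92.4]), array([26.9, 58.3]), np.float32(57.65)) [-110.1  108.9] 0.0397
0.03 [ 82. 263.] 12889 (array([582.8, -70.1]), array([ 57.7, 100. ]), np.float32(4.37)) [-10.2 -61.5] 0.037
0.03 [192. 254.] 10982 (array([580.2,  -9.2]), array([ 56.6, 100.5]), np.float32(3.57)) [-8.3 -0.6] 0.0371
0.03 [463. 306.] 2122 (array([584.1, 134.4]), array([ 9.1, 74.2]), np.float32(4.27)) [  6.3 142.3] 0.033
0.03 [ 70. 386.] 2367 (array([643.5, -76.9]), array([ 2.9, 85.3]), np.float32(-85.54)) [ 49.8 -72.8] 0.037
23.9 [574.2  53.   73.9] yaw -175.78 q [-0.035  0.517 -0.248  0.805  0.001 -0.109] down [ 1.2e-03 -7.0e-04  1.0e+00] F [-0.3 -0.9 -1.3] M [ 0.04 -0.   -0.02] 0.0248 59.5
```

{"api": "move_arm", "payload": {
  "rows": [-1,1,0,-14,0,-1,0,0,-10,0,-1,0,0,-6,0,-1,0,0,-3,0,-1,0,0,0,0,-0.06,0,0,0,0,-0.06,0,0,0,0,-0.06,0,0,0,0]
}}

```text
clock: 24.9
position: [0.5763, 0.053, 0.0415]
tool_rot: [-0.037, 0.999, 0.0, 0.002]
force: [-0.3, 0.1, -0.6]
gripper_width: 0.0401
grip_force: 0.0
```

{"api": "move_arm", "payload": {
  "rows": [-0.06,0,0,40,0,-0.06,0,0,60,0,-0.06,20,0,60,0,-0.06,20,-25,10,0,-0.06,30,-35,0,0,-0.06,0,0,0,0]
}}

```text
clock: 25.65
position: [0.6473, -0.0094, 0.2102]
tool_rot: [-0.036, 0.999, -0.0, 0.002]
force: [0.5, 0.2, 0.2]
gripper_width: 0.0401
grip_force: 0.0
```

```bash
python3 chk.py; python3 st.py
```

```text
25.65 [647.3  -9.4 210.2] -175.93 0.04014741207498985 [0.47226546 0.2138871  0.21694098]
tool vise [58.6 -5.8]
0.057 [234. 130.] 2853 (array([583.1, -70. ]), array([26.4, 55.2]), np.float32(3.81)) [ -9.9 -61.4] 0.0665
0.057 [318. 132.] 2783 (array([580.1,  -8.9]), array([26. , 55.3]), np.float32(3.67)) [-8.3 -0.3] 0.0665
0.057 [403. 131.] 2857 (array([575.2,  52.8]), array([26.7, 55.2]), np.float32(4.06)) [-8.6 61.6] 0.0665
0.057 [633. 309.] 601 (array([704.9, 267.5]), array([11.3, 45.8]), np.float32(14.34)) [136.7 266.1] 0.0637
0.03 [316.  46.] 1209 (array([519.4, -15.6]), array([  2.8, 265.4]), np.float32(-85.67)) [-69.4  -2.4] 0.0388
0.03 [241. 123.] 6564 (array([582.9, -70.2]), array([56.4, 99.4]), np.float32(4.15)) [-10.1 -61.6] 0.0371
0.03 [317. 125.] 6667 (array([580. ,  -8.9]), array([56.1, 99.9]), np.float32(3.75)) [-8.4 -0.3] 0.0371
0.03 [393. 124.] 6446 (array([575.2,  52.7]), array([56.5, 99. ]), np.float32(4.08)) [-8.6 61.5] 0.0372
0.03 [317. 167.] 3945 (array([595. ,  -8.9]), array([ 87.4, 298.7]), np.float32(-85.77)) [ 6.5 -1.4] 0.0333
0.03 [ 41. 211.] 503 (array([ 664.2, -240.1]), array([26.8, 78.1]), np.float32(25.16)) [  58.3 -237.1] 0.0374
0.03 [616. 283.] 773 (array([695.1, 271.1]), array([19.5, 56.1]), np.float32(-9.56)) [127.2 270.4] 0.0368
25.7 [646.1  -8.  210. ] yaw -175.87 q [-1.260e-01  5.340e-01  1.660e-01  1.199e+00  1.000e-03 -1.980e-01] down [ 2.9e-03 -6.0e-04  1.0e+00] F [-0.3  0.5 -0.2] M [-0.01  0.04 -0.01] 0.0404 0.0
```

View pics/wl.png

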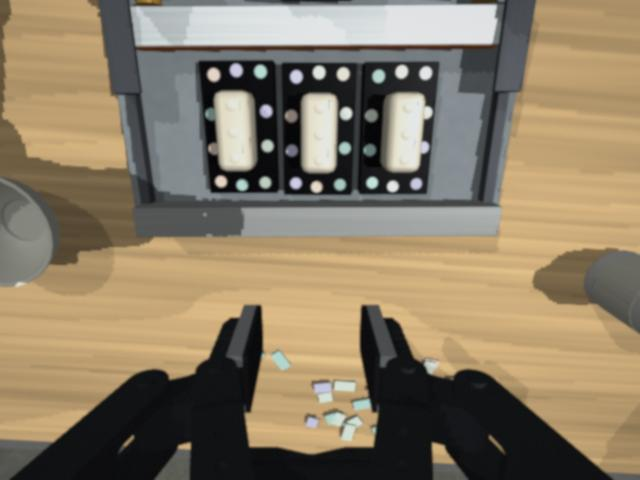

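{"api": "move_arm", "payload": {
  "rows": [-0.06,-30,0,30,0,-0.06,-30,-10,20,0,-0.06,-6,0,0,0,-0.06,0,0,0,0]
}}

```text
clock: 26.2
position: [0.5794, -0.0164, 0.2603]
tool_rot: [-0.037, 0.999, 0.0, 0.002]
force: [0.1, 0.2, -1.1]
gripper_width: 0.04
grip_force: 0.0
```

```bash
cat > kn.py <<'E'
from h import *
O=np.array([588.4,-8.]);c,sn=np.cos(np.radians(4.27)),np.sin(np.radians(4.27));RV=np.array([[c,-sn],[sn,c]])
p,a,s=tool();print(s['clock'],p,a,s['force'].round(1))
im,d,K,X=cap('wrist');save('wk',im);P=cloud(d,K,X);z=P[...,2];ok=(d>0)
for lo,hi in((.084,.099),(.104,.127),(.040,.048)):
  for q,n,p in blobs(ok&(z>lo)&(z<hi)&(P[...,0]>.40)&(P[...,0]<.56)&(abs(P[...,1]+.02)<.2),P,60):
    r=rect(p); print(lo,q,n,r,'vise',((np.array(r[0])-O)@RV).round(1),'q',np.round(np.radians(4.27-r[2]),2),np.median(p[:,2]).round(4))
E
python3 kn.py
```

```text
26.2 [579.4 -16.4 260.3] -175.75 [ 0.1  0.2 -1.1]
0.084 [156.  58.] 1778 (array([ 469.7, -138.7]), array([14.8, 52. ]), np.float32(-15.55)) vise [-128.1 -121.5] q 0.35 0.0945
0.084 [482.  57.] 1802 (array([451.4,  99.8]), array([14.4, 52.1]), np.float32(-0.27)) vise [-128.6  117.7] q 0.08 0.0946
0.084 [302.  60.] 696 (array([462.8, -32.4]), array([12.7, 37.2]), np.float32(10.0)) vise [-127.1  -15. ] q -0.1 0.0891
0.084 [337.  56.] 550 (array([458. ,  -5.2]), array([10.9, 33.7]), np.float32(10.04)) vise [-129.8   12.5] q -0.1 0.0892
0.104 [319.  51.] 1853 (array([460.5, -19.3]), array([14. , 52.1]), np.float32(10.02)) vise [-128.4   -1.7] q -0.1 0.1238
0.04 [430.  64.] 169 (array([453.7,  75.8]), array([ 2.7, 48.7]), np.float32(6.08)) vise [-128.1   93.6] q -0.03 0.0442
0.04 [205.  64.] 151 (array([ 467.9, -114.3]), array([ 2. , 48.3]), np.float32(3.24)) vise [-128.1  -97. ] q 0.02 0.0445
0.04 [181. 102.] 85 (array([ 497.8, -136.7]), array([ 6.6, 14. ]), np.float32(-85.88)) vise [ -99.9 -121.6] q 1.57 0.042
0.04 [454. 101.] 81 (array([479.2, 102.3]), array([ 5. , 14.3]), np.float32(-85.74)) vise [-100.7  118.1] q 1.57 0.0423
0.04 [317. 123.] 8757 (array([507.7, -15.9]), array([ 25.4, 258.5]), np.float32(-85.93)) vise [-81.1  -1.9] q 1.57 0.045
```

View pics/wk.png

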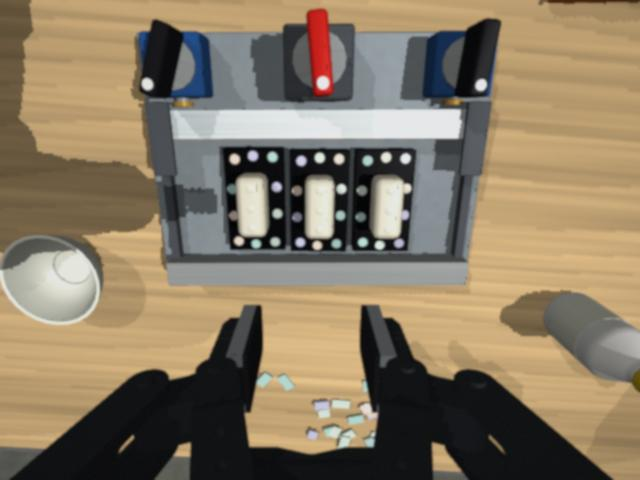

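{"api": "move_arm", "payload": {
  "rows": [-0.06,-30,28,-10,-0.04,-0.06,-35,30,-20,-0.04,-0.06,-35,30,-30,0,-0.06,-28,29,-30,0,-0.06,0,0,-40,0,-0.06,0,0,0,0,-0.06,0,0,0,0]
}}

```text
clock: 27.12
position: [0.4528, 0.1, 0.1312]
tool_rot: [0.003, 1.0, 0.0, 0.002]
force: [-0.1, -0.1, -0.4]
gripper_width: 0.0404
grip_force: 0.0
```

```bash
python3 kn.py;python3 st.py
```

```text
27.125 [452.8 100.  131.2] 179.63 [-0.1 -0.1 -0.4]
0.084 [312. 275.] 2620 (array([451. , 100.4]), array([14. , 51.9]), np.float32(0.0)) vise [-128.9  118.3] q 0.07 0.0948
0.084 [ 99. 289.] 2607 (array([456.5,  -9.3]), array([20., 52.]), np.float32(21.11)) vise [-131.6    8.5] q -0.29 0.0896
0.104 [ 55. 317.] 6243 (array([460.1, -18.5]), array([15.4, 52.2]), np.float32(9.34)) vise [-128.7   -0.9] q -0.09 0.1216
0.04 [308. 210.] 264 (array([426.9,  98.5]), array([ 1.5, 48.3]), np.float32(-85.55)) vise [-153.1  118.2] q 1.57 0.0441
0.04 [147. 243.] 689 (array([446.3,  -5.5]), array([37.6, 75.5]), np.float32(47.59)) vise [-141.5   13.1] q -0.76 0.044
0.04 [209. 321.] 5579 (array([503.5,  33.4]), array([ 26.6, 157.6]), np.float32(-85.87)) vise [-81.6  47.6] q 1.57 0.0449
0.04 [ 16. 336.] 1130 (array([ 514.2, -102.9]), array([25.7, 29.4]), np.float32(-84.89)) vise [-81.1 -89.1] q 1.56 0.0448
0.04 [ 77. 387.] 217 (array([556. , -70.7]), array([ 5.8, 24.7]), np.float32(85.04)) vise [-37.  -60.1] q -1.41 0.0449
27.175 [453.2  99.9 131.6] yaw 179.62 q [ 0.059  0.26  -0.48   0.826  0.     0.066] down [ 4.9e-03 -6.0e-04  1.0e+00] F [ 0.3 -0.3 -0.2] M [ 0.01  0.01 -0.01] 0.0401 0.0
```

{"api": "move_arm", "payload": {
  "rows": [-0.06,-2,0.6,-30,0,-0.06,0,0,-25,0,-0.06,0,0,-11,0,-0.06,0,0,0,0,-1,0,0,0,0,-1,0,0,0,0,-1,0,0,0,0,-1,0,0,0,0]
}}

```text
clock: 28.18
position: [0.4508, 0.1006, 0.0656]
tool_rot: [0.003, 1.0, 0.0, 0.003]
force: [-0.6, -0.0, 5.6]
gripper_width: 0.0133
grip_force: 59.7
```

```bash
python3 st.py
```

```text
28.175 [450.8 100.6  65.6] yaw 179.65 q [ 0.061  0.342 -0.573  0.65  -0.     0.067] down [ 5.4e-03 -3.0e-04  1.0e+00] F [-0.6 -0.   5.6] M [-0.15  0.18  0.19] 0.0133 59.7
```

Turn left knob clockwise about 1.5 rad.

{"api": "move_arm", "payload": {
  "rows": [-1,0,0,0,-0.1,-1,0,0,0,-0.15,-1,0,0,0,-0.15,-1,0,0,0,-0.15,-1,0,0,0,-0.15,-1,0,0,0,-0.15,-1,0,0,0,-0.15,-1,0,0,0,-0.15,-1,0,0,0,-0.15,-1,0,0,0,-0.15]
}}

```text
clock: 29.42
position: [0.4521, 0.1021, 0.0657]
tool_rot: [0.667, 0.745, 0.002, 0.002]
force: [4.7, 7.4, -2.1]
gripper_width: 0.0128
grip_force: 58.7
```

```bash
python3 st.py
```

```text
29.425 [452.1 102.1  65.7] yaw 96.35 q [ 0.064  0.345 -0.568  0.652 -0.     1.524] down [ 7.0e-04 -5.1e-03  1.0e+00] F [ 4.7  7.4 -2.1] M [ 1.39 -0.93  0.24] 0.0128 58.7
```

{"api": "move_arm", "payload": {
  "rows": [-0.06,0,0,0,0,-0.06,0,0,0,0,-0.06,0,0,35,0,-0.06,0,0,50,0.15,-0.06,3,-40,0,0.15,-0.06,3,-40,0,0.15,-0.06,3,-45,0,0.15,-0.06,4,-45,0,0.15,-0.06,4,-45,0,0.15,-0.06,0.5,-24,0,0.15]
}}

```text
clock: 30.68
position: [0.4673, -0.1407, 0.1496]
tool_rot: [0.199, 0.98, -0.0, 0.002]
force: [0.2, 0.0, -0.0]
gripper_width: 0.0403
grip_force: 0.0
```

{"api": "move_arm", "payload": {
  "rows": [-0.06,0,0,-20,0.13,-0.06,0,0,0,0,-0.06,0,0,0,0]
}}

```text
clock: 31.05
position: [0.4673, -0.1382, 0.13]
tool_rot: [0.139, 0.99, -0.0, 0.002]
force: [-0.5, -0.7, 0.7]
gripper_width: 0.0402
grip_force: 0.0
```

```bash
python3 kn.py;python3 st.py
```

```text
31.05 [ 467.3 -138.2  130. ] 164.07 [-0.5 -0.7  0.7]
0.084 [523. 210.] 2543 (array([459.6, -29.2]), array([20.2, 52.2]), np.float32(-3.64)) vise [-130.   -11.6] q 0.14 0.0895
0.084 [311. 283.] 2600 (array([ 469.1, -138.9]), array([13.8, 51.9]), np.float32(-15.56)) vise [-128.7 -121.7] q 0.35 0.0948
0.104 [576. 219.] 6819 (array([460.1, -19.8]), array([14.7, 52.2]), np.float32(10.39)) vise [-128.8   -2.2] q -0.11 0.123
0.04 [471. 173.] 618 (array([447.8, -34.2]), array([37.8, 76. ]), np.float32(-40.39)) vise [-142.2  -15.7] q 0.78 0.0441
0.04 [624. 224.] 1298 (array([504.6,  51.1]), array([23.2, 26.1]), np.float32(1.43)) vise [-79.2  65.2] q 0.05 0.045
0.04 [300. 217.] 247 (array([ 445.2, -140. ]), array([ 5.1, 49.2]), np.float32(89.45)) vise [-152.6 -121. ] q -1.49 0.0441
0.04 [434. 284.] 7680 (array([510.8, -67.1]), array([ 29.6, 153.2]), np.float32(-87.63)) vise [-81.8 -53.2] q 1.6 0.045
0.04 [617. 293.] 310 (array([549.5,  47. ]), array([ 9.8, 25.3]), np.float32(-61.04)) vise [-34.7  57.7] q 1.14 0.0448
0.04 [527. 319.] 242 (array([553.7, -12.2]), array([ 6.8, 24.9]), np.float32(-76.23)) vise [-34.9  -1.6] q 1.4 0.045
0.04 [439. 343.] 215 (array([556.8, -71.9]), array([ 5.1, 24.6]), np.float32(-87.14)) vise [-36.3 -61.4] q 1.6 0.045
31.1 [ 467.6 -138.3  130.1] yaw 164.1 q [-0.438  0.303 -0.422  0.842  0.001 -0.161] down [ 4.e-03 -3.e-04  1.e+00] F [0.7 0.3 0.2] M [ 0.01  0.01 -0.06] 0.0404 0.0
```

{"api": "move_arm", "payload": {
  "rows": [-0.06,2,1,-30,0,-0.06,0,0,-25,0,-0.06,0,0,-10,0,-0.06,0,0,0,0,-1,0,0,0,0,-1,0,0,0,0,-1,0,0,0,0,-1,0,0,0,0]
}}

```text
clock: 32.1
position: [0.4699, -0.1385, 0.0657]
tool_rot: [0.138, 0.99, -0.001, 0.002]
force: [-3.1, -3.5, 5.9]
gripper_width: 0.0129
grip_force: 59.7
```

{"api": "move_arm", "payload": {
  "rows": [-1,0,0,0,-0.15,-1,0,0,0,-0.15,-1,0,0,0,-0.15,-1,0,0,0,-0.15,-1,0,0,0,-0.15,-1,0,0,0,-0.15,-1,0,0,0,-0.15,-1,0,0,0,-0.15]
}}

```text
clock: 33.1
position: [0.4705, -0.1381, 0.0657]
tool_rot: [0.675, 0.738, -0.001, 0.003]
force: [0.4, -0.7, 2.3]
gripper_width: 0.0129
grip_force: 59.5
```

```bash
python3 st.py
```

```text
33.1 [ 470.5 -138.1   65.7] yaw 95.14 q [-0.433  0.388 -0.499  0.68  -0.003  1.048] down [ 0.0049 -0.0028  1.    ] F [ 0.4 -0.7  2.3] M [-0.17 -0.1   0.27] 0.0129 59.5
```

{"api": "move_arm", "payload": {
  "rows": [-1,0,0,0,-0.15,-1,0,0,0,-0.15,-1,0,0,0,-0.15,-1,0,0,0,-0.15,-1,0,0,0,-0.15,-1,0,0,0,-0.15,-1,0,0,0,-0.12,-1,0,0,0,0]
}}

```text
clock: 34.1
position: [0.4711, -0.1384, 0.0657]
tool_rot: [0.948, 0.317, -0.0, 0.002]
force: [3.5, -2.3, 4.1]
gripper_width: 0.0131
grip_force: 59.5
```

```bash
python3 st.py
```

```text
34.1 [ 471.1 -138.4   65.7] yaw 37.0 q [-0.432  0.39  -0.494  0.684 -0.003  2.063] down [ 0.0017 -0.0039  1.    ] F [ 3.5 -2.3  4.1] M [-0.55 -0.75 -0.17] 0.0131 59.5
```

{"api": "move_arm", "payload": {
  "rows": [-0.06,0,0,0,0,-0.06,0,0,0,0,-0.06,0,0,35,0,-0.06,0,0,50,0.182,-0.06,-3,30,0,0.182,-0.06,-3,40,0,0.182,-0.06,-3,40,0,0.182,-0.06,-3,40,0,0.182,-0.06,-3,40,0,0.182,-0.06,-4,40,0,0.182]
}}

```text
clock: 35.35
position: [0.4496, 0.0939, 0.1493]
tool_rot: [0.571, 0.821, -0.001, 0.001]
force: [0.2, 0.1, 0.2]
gripper_width: 0.0401
grip_force: 0.0
```

{"api": "move_arm", "payload": {
  "rows": [-0.06,0,10.7,0,0.182,-0.06,0,0,0,0.182,-0.06,0,0,0,0.182,-0.06,0,0,0,0.182,-0.06,0,0,0,0.182,-0.06,0,0,0,0.182,-0.06,0,0,0,0.182,-0.06,0,0,0,0.182,-0.06,0,0,0,0.182,-0.06,0,0,0,0.182]
}}

```text
clock: 36.6
position: [0.4497, 0.1033, 0.1492]
tool_rot: [-0.298, 0.955, 0.001, 0.001]
force: [-0.3, -0.6, 0.4]
gripper_width: 0.0403
grip_force: 0.0
```

{"api": "move_arm", "payload": {
  "rows": [-0.06,0,0,0,0.182,-0.06,0,0,0,0.182,-0.06,0,0,0,0.182,-0.06,0,0,0,0.182,-0.06,0,0,0,0.182,-0.06,0,0,0,0.182,-0.06,0,0,-20,0,-0.06,0,0,0,0,-0.06,0,0,0,0]
}}

```text
clock: 37.72
position: [0.4502, 0.1033, 0.1298]
tool_rot: [0.748, -0.664, -0.002, -0.001]
force: [1.1, -0.2, -0.1]
gripper_width: 0.0407
grip_force: 0.0
```

```bash
python3 kn.py;python3 st.py
```

```text
37.725 [450.2 103.3 129.8] -83.17 [ 1.1 -0.2 -0.1]
0.084 [320.  38.] 2707 (array([458.6,  -6.4]), array([13.9, 50.1]), np.float32(10.26)) vise [-129.3   11.3] q -0.1 0.0892
0.084 [307. 272.] 2675 (array([451.9, 100.1]), array([14. , 52.1]), np.float32(-83.34)) vise [-128.1  118. ] q 1.53 0.0948
0.104 [315.  10.] 2909 (array([460.2, -12.9]), array([ 4.4, 51.2]), np.float32(6.86)) vise [-128.2    4.7] q -0.05 0.121
0.04 [138.  28.] 213 (array([554.2,  -8.7]), array([ 6.9, 24.8]), np.float32(80.5)) vise [-34.2   1.8] q -1.33 0.0455
0.04 [221. 125.] 11808 (array([503.2,  43.3]), array([ 37.2, 142.5]), np.float32(-83.74)) vise [-81.1  57.5] q 1.54 0.045
0.04 [148. 140.] 167 (array([550.7,  49.4]), array([ 8.8, 25.8]), np.float32(-71.12)) vise [-33.3  60. ] q 1.32 0.0457
0.04 [309. 206.] 249 (array([453.9,  75.8]), array([ 1.3, 47.9]), np.float32(4.58)) vise [-127.9   93.6] q -0.01 0.0441
37.775 [450.5 103.3 130. ] yaw -83.18 q [ 0.065  0.262 -0.481  0.828  0.003 -1.625] down [ 3.4e-03 -2.0e-04  1.0e+00] F [-0.7 -0.1 -0.3] M [-0.01 -0.02  0.  ] 0.0403 0.0
```

{"api": "move_arm", "payload": {
  "rows": [-0.06,1.6,-1.2,-30,0,-0.06,0,0,-24,0,-0.06,0,0,-10,0,-0.06,0,0,0,0,-1,0,0,0,0,-1,0,0,0,0,-1,0,0,0,0,-1,0,0,0,0]
}}

```text
clock: 38.78
position: [0.4522, 0.1021, 0.0665]
tool_rot: [0.748, -0.664, -0.001, -0.001]
force: [-2.5, -1.5, 6.8]
gripper_width: 0.0128
grip_force: 58.6
```

{"api": "move_arm", "payload": {
  "rows": [-1,0,0,0,-0.15,-1,0,0,0,-0.15,-1,0,0,0,-0.15,-1,0,0,0,-0.15,-1,0,0,0,-0.15,-1,0,0,0,-0.15,-1,0,0,0,-0.15,-1,0,0,0,-0.15]
}}

```text
clock: 39.78
position: [0.4537, 0.1013, 0.0666]
tool_rot: [-0.24, 0.971, -0.001, 0.003]
force: [3.7, -5.5, 0.1]
gripper_width: 0.0128
grip_force: 58.4
```

```bash
python3 st.py
```

```text
39.775 [453.7 101.3  66.6] yaw -152.22 q [ 0.062  0.345 -0.565  0.655 -0.    -0.422] down [0.0055 0.0027 1.    ] F [ 3.7 -5.5  0.1] M [-1.05 -0.53  0.23] 0.0128 58.4
```

{"api": "move_arm", "payload": {
  "rows": [-1,0,0,0,-0.15,-1,0,0,0,-0.15,-1,0,0,0,-0.15,-1,0,0,0,-0.15,-1,0,0,0,-0.15,-1,0,0,0,-0.05,-1,0,0,0,0]
}}

```text
clock: 40.65
position: [0.4538, 0.1002, 0.0666]
tool_rot: [0.155, 0.988, -0.002, 0.004]
force: [2.4, -10.2, 0.3]
gripper_width: 0.013
grip_force: 58.6
```

```bash
python3 st.py
```

```text
40.65 [453.8 100.2  66.6] yaw 162.11 q [ 0.063  0.345 -0.565  0.654 -0.005  0.376] down [0.0079 0.0024 1.    ] F [  2.4 -10.2   0.3] M [-2.12 -0.48 -0.12] 0.013 58.6
```

{"api": "move_arm", "payload": {
  "rows": [-0.06,0,0,0,0,-0.06,0,0,0,0,-0.06,0,0,35,0,-0.06,0,0,50,0.14,-0.06,3,-40,0,0.14,-0.06,3,-40,0,0.14,-0.06,3,-45,0,0.14,-0.06,4,-45,0,0.14,-0.06,4,-45,0,0.14,-0.06,0,-24,0,0.12]
}}

```text
clock: 41.9
position: [0.4692, -0.1388, 0.1507]
tool_rot: [-0.321, 0.947, 0.001, 0.002]
force: [-0.7, 0.9, 0.4]
gripper_width: 0.0401
grip_force: 0.0
```

{"api": "move_arm", "payload": {
  "rows": [-0.06,0,0,-20,0,-0.06,0,0,0,0,-0.06,0,0,0,0]
}}

```text
clock: 42.28
position: [0.4691, -0.1366, 0.131]
tool_rot: [-0.319, 0.948, 0.001, 0.002]
force: [0.0, 0.5, 0.2]
gripper_width: 0.0403
grip_force: 0.0
```

```bash
python3 kn.py;python3 st.py
```

```text
42.275 [ 469.1 -136.6  131. ] -142.75 [0.  0.5 0.2]
0.084 [305. 276.] 2617 (array([ 469.3, -139.3]), array([14. , 51.6]), np.float32(36.75)) vise [-128.5 -122.1] q -0.57 0.0948
0.084 [480. 360.] 1076 (array([451.5, -31.3]), array([11.6, 40.7]), np.float32(-25.66)) vise [-138.3  -13. ] q 0.52 0.0895
0.084 [623. 464.] 1050 (array([451.1,  99.1]), array([15.7, 29. ]), np.float32(-20.71)) vise [-128.9  117. ] q 0.44 0.0909
0.104 [524. 385.] 1490 (array([441.8, -23.5]), array([14.2, 15.5]), np.float32(-79.77)) vise [-147.3   -4.5] q 1.47 0.1186
0.04 [312. 218.] 278 (array([ 457.7, -151.7]), array([32.9, 67.3]), np.float32(-42.34)) vise [-141.  -133.6] q 0.81 0.0441
0.04 [245. 268.] 81 (array([ 510.9, -163.5]), array([ 7.6, 25.3]), np.float32(-14.14)) vise [ -88.9 -149.3] q 0.32 0.0446
0.04 [311. 342.] 4111 (array([523.2, -89.9]), array([ 33.8, 106.6]), np.float32(84.42)) vise [-71.1 -76.8] q -1.4 0.045
0.04 [441. 310.] 589 (array([444.1, -33.4]), array([33.9, 69.8]), np.float32(-44.59)) vise [-145.8  -14.6] q 0.85 0.0441
0.04 [568. 394.] 657 (array([437.5,  86.7]), array([31.1, 62.9]), np.float32(-43.15)) vise [-143.4  105.7] q 0.83 0.0442
0.04 [305. 391.] 160 (array([557.8, -73. ]), array([ 3. , 22.4]), np.float32(-86.92)) vise [-35.4 -62.5] q 1.59 0.0449
0.04 [365. 426.] 121 (array([555. , -17.9]), array([ 4.7, 14.8]), np.float32(-65.38)) vise [-34.   -7.4] q 1.22 0.0443
0.04 [439. 465.] 79 (array([550. ,  52.4]), array([ 2.3, 17. ]), np.float32(-88.31)) vise [-33.8  63.1] q 1.62 0.0452
42.325 [ 469.3 -136.6  131.2] yaw -142.74 q [-0.435  0.305 -0.416  0.848  0.003 -1.086] down [3.8e-03 1.0e-04 1.0e+00] F [-0.6 -0.9  1.1] M [ 0.04  0.03 -0.03] 0.0402 0.0
```

{"api": "move_arm", "payload": {
  "rows": [-0.06,1.2,-1.2,-30,0,-0.06,0,0,-25,0,-0.06,0,0,-10,0,-0.06,0,0,0,0,-1,0,0,0,0,-1,0,0,0,0,-1,0,0,0,0,-1,0,0,0,0]
}}

```text
clock: 43.32
position: [0.4709, -0.1385, 0.0666]
tool_rot: [-0.319, 0.948, 0.0, 0.002]
force: [-0.8, 1.0, 6.6]
gripper_width: 0.0132
grip_force: 59.9
```

{"api": "move_arm", "payload": {
  "rows": [-1,0,0,0,-0.15,-1,0,0,0,-0.15,-1,0,0,0,-0.15,-1,0,0,0,-0.15,-1,0,0,0,-0.15,-1,0,0,0,-0.15,-1,0,0,0,-0.15,-1,0,0,0,-0.15,-1,0,0,0,-0.15,-1,0,0,0,0]
}}

```text
clock: 44.58
position: [0.4709, -0.139, 0.0666]
tool_rot: [0.344, 0.939, -0.001, 0.003]
force: [0.6, -2.9, 6.3]
gripper_width: 0.0127
grip_force: 59.9
```

```bash
python3 st.py
```

```text
44.575 [ 470.9 -139.    66.6] yaw 139.73 q [-0.435  0.387 -0.497  0.682 -0.002  0.268] down [0.0059 0.     1.    ] F [ 0.6 -2.9  6.3] M [-0.49  0.22 -0.21] 0.0127 59.9
```

{"api": "move_arm", "payload": {
  "rows": [-1,0,0,0,-0.15,-1,0,0,0,-0.15,-1,0,0,0,-0.15,-1,0,0,0,-0.08,-1,0,0,0,-0.05,-1,0,0,0,0]
}}

```text
clock: 45.32
position: [0.4707, -0.1392, 0.0666]
tool_rot: [0.598, 0.802, -0.001, 0.003]
force: [-1.3, -3.7, 7.5]
gripper_width: 0.013
grip_force: 60.0
```

```bash
python3 st.py
```

```text
45.325 [ 470.7 -139.2   66.6] yaw 106.58 q [-0.434  0.387 -0.496  0.683 -0.004  0.847] down [ 0.006 -0.001  1.   ] F [-1.3 -3.7  7.5] M [-0.7   0.53 -0.02] 0.013 60.0
```

{"api": "move_arm", "payload": {
  "rows": [-1,0,0,0,-0.04,-1,0,0,0,0]
}}

```text
clock: 45.58
position: [0.4707, -0.1392, 0.0666]
tool_rot: [0.613, 0.79, -0.002, 0.003]
force: [-2.5, -3.8, 6.5]
gripper_width: 0.013
grip_force: 64.6
```

```bash
python3 st.py
```

```text
45.575 [ 470.7 -139.2   66.6] yaw 104.41 q [-0.434  0.387 -0.496  0.683 -0.004  0.886] down [ 6.2e-03 -9.0e-04  1.0e+00] F [-2.5 -3.8  6.5] M [-0.74  0.58  1.38] 0.013 64.6
```

{"api": "move_arm", "payload": {
  "rows": [-0.06,0,0,0,0.03,-0.06,0,0,0,0,-0.06,0,0,35,0,-0.06,0,0,50,0.14,-0.06,-3,40,0,0.14,-0.06,-3,40,0,0.14,-0.06,-3,45,0,0.14,-0.06,-4,45,0,0.14,-0.06,-4,45,0,0.14,-0.06,-1,25.5,0,0.13]
}}

```text
clock: 46.82
position: [0.4516, 0.1044, 0.1505]
tool_rot: [0.157, 0.988, 0.0, 0.002]
force: [1.1, -1.0, 1.1]
gripper_width: 0.0401
grip_force: 0.0
```

{"api": "move_arm", "payload": {
  "rows": [-0.06,0,0,-20,0,-0.06,0,0,0,0,-0.06,0,0,0,0]
}}

```text
clock: 47.2
position: [0.4523, 0.1022, 0.1309]
tool_rot: [0.16, 0.987, -0.0, 0.002]
force: [-0.7, -0.1, 0.7]
gripper_width: 0.0402
grip_force: 0.0
```

```bash
python3 kn.py|head -4;python3 st.py
```

```text
47.2 [452.3 102.2 130.9] 161.62 [-0.7 -0.1  0.7]
0.084 [308. 278.] 2625 (array([451. , 100.6]), array([14.1, 51.9]), np.float32(-17.95)) vise [-128.9  118.5] q 0.39 0.0948
0.084 [118. 344.] 2259 (array([452.5, -10.2]), array([18.8, 44.4]), np.float32(22.91)) vise [-135.7    7.9] q -0.33 0.0895
0.104 [ 75. 373.] 4106 (array([453.3, -19.7]), array([16.3, 38.2]), np.float32(11.65)) vise [-135.6   -1.6] q -0.13 0.1203
47.25 [452.5 102.1 131.1] yaw 161.61 q [ 0.065  0.261 -0.48   0.826 -0.001  0.386] down [ 3.9e-03 -7.0e-04  1.0e+00] F [0.5 0.5 0.7] M [0.   0.01 0.01] 0.0403 0.0
```

Aligned (bar −17.95°, tool 161.6°). Descend, grip, turn ~0.97 rad home.

{"api": "move_arm", "payload": {
  "rows": [-0.06,0,-0.8,-30,0,-0.06,0,0,-25,0,-0.06,0,0,-10,0,-0.06,0,0,0,0,-1,0,0,0,0,-1,0,0,0,0,-1,0,0,0,0,-1,0,0,0,0]
}}

```text
clock: 48.25
position: [0.4526, 0.1006, 0.0666]
tool_rot: [0.16, 0.987, -0.001, 0.003]
force: [-2.6, -5.9, 8.0]
gripper_width: 0.0136
grip_force: 58.8
```

{"api": "move_arm", "payload": {
  "rows": [-1,0,0,0,-0.14,-1,0,0,0,-0.14,-1,0,0,0,-0.14,-1,0,0,0,-0.14,-1,0,0,0,-0.14,-1,0,0,0,-0.14,-1,0,0,0,-0.09,-1,0,0,0,0]
}}

```text
clock: 49.25
position: [0.4525, 0.1005, 0.0666]
tool_rot: [0.586, 0.81, -0.001, 0.003]
force: [-3.5, -7.2, 7.5]
gripper_width: 0.0134
grip_force: 58.8
```

```bash
python3 st.py
```

```text
49.25 [452.5 100.5  66.6] yaw 108.26 q [ 0.065  0.346 -0.563  0.659 -0.006  1.317] down [ 6.2e-03 -7.0e-04  1.0e+00] F [-3.5 -7.2  7.5] M [-1.33  0.6  -0.05] 0.0134 58.8
```

{"api": "move_arm", "payload": {
  "rows": [-1,0,0,0,-0.04,-1,0,0,0,-0.03,-1,0,0,0,0]
}}

```text
clock: 49.62
position: [0.4525, 0.1004, 0.0666]
tool_rot: [0.613, 0.79, -0.002, 0.003]
force: [-3.3, -8.0, 8.0]
gripper_width: 0.0131
grip_force: 64.3
```

```bash
python3 st.py
```

```text
49.625 [452.5 100.4  66.6] yaw 104.4 q [ 0.065  0.346 -0.563  0.66  -0.006  1.384] down [ 6.4e-03 -9.0e-04  1.0e+00] F [-3.3 -8.   8. ] M [-1.55  0.58  1.25] 0.0131 64.3
```

{"api": "move_arm", "payload": {
  "rows": [-0.06,0,0,0,0.03,-0.06,0,0,0,0,-0.06,0,0,35,0,-0.06,0,0,50,0.16,-0.06,20,-15,40,0.16,-0.06,25,-20,50,0.16,-0.06,30,-30,20,0.16,-0.06,30,-30,0,0.16,-0.06,22,-22,0,0.16,-0.06,0,0,0,0.16]
}}

```text
clock: 50.88
position: [0.5804, -0.017, 0.26]
tool_rot: [0.083, 0.997, 0.0, 0.002]
force: [-0.9, 1.0, 0.9]
gripper_width: 0.0402
grip_force: 0.0
```

{"api": "move_arm", "payload": {
  "rows": [-0.06,0,0,0,0.16,-0.06,0,0,0,0.15,-0.06,0,0,0,0,-0.06,0,0,0,0]
}}

```text
clock: 51.38
position: [0.5792, -0.0153, 0.2606]
tool_rot: [-0.068, 0.998, 0.0, 0.002]
force: [-0.0, -0.2, 0.4]
gripper_width: 0.0403
grip_force: 0.0
```

```bash
python3 kn.py; python3 chk.py;python3 st.py
```

```text
51.375 [579.2 -15.3 260.6] -172.18 [-0.  -0.2  0.4]
0.084 [163.  49.] 1697 (array([ 469.6, -138.7]), array([14.4, 52.4]), np.float32(-72.18)) vise [-128.2 -121.5] q 1.33 0.0946
0.084 [311.  60.] 708 (array([462.9, -32.5]), array([13. , 36.5]), np.float32(10.02)) vise [-127.   -15.1] q -0.1 0.0891
0.084 [345.  59.] 522 (array([458.2,  -4.9]), array([10.4, 33.3]), np.float32(9.07)) vise [-129.6   12.8] q -0.08 0.0892
0.084 [489.  70.] 1516 (array([451.6,  99.9]), array([14., 52.]), np.float32(-73.4)) vise [-128.4  117.8] q 1.36 0.0948
0.104 [329.  53.] 1877 (array([460.6, -19.3]), array([14.1, 51.8]), np.float32(10.06)) vise [-128.3   -1.8] q -0.1 0.1238
0.04 [212.  60.] 150 (array([ 468.4, -114.6]), array([ 5.6, 49.3]), np.float32(-1.05)) vise [-127.6  -97.4] q 0.09 0.0442
0.04 [436.  74.] 173 (array([453.7,  75.6]), array([ 2.5, 48.1]), np.float32(6.04)) vise [-128.1   93.4] q -0.03 0.0443
0.04 [319. 144.] 8514 (array([515.2, -15.5]), array([ 46.6, 259.5]), np.float32(-85.66)) vise [-73.6  -2. ] q 1.57 0.045
51.425 [579.2 -15.3 260.6] -172.15 0.04011719532454353 [-0.50472748 -0.04543
[... 935 characters left out ...]
509. , -136.6]), array([20.3, 28.3]), np.float32(7.71)) [ -88.8 -122.3] 0.0391
0.03 [453. 124.] 508 (array([490.6,  99.6]), array([29. , 31.4]), np.float32(-87.79)) [-89.5 114.6] 0.0393
0.03 [315. 210.] 14464 (array([587.4,  -9.5]), array([103.1, 298.8]), np.float32(-85.59)) [-1.1 -1.4] 0.037
0.03 [ 25. 275.] 1630 (array([ 687.2, -284.4]), array([68.2, 92. ]), np.float32(38.28)) [  77.9 -283. ] 0.0369
0.03 [560. 332.] 571 (array([690.6, 277.5]), array([28.5, 60.3]), np.float32(-29.03)) [123.2 277.1] 0.0374
51.475 [579.1 -15.4 260.5] yaw -172.11 q [-1.53e-01  3.80e-01  5.20e-02  1.24e+00  1.00e-03 -2.91e-01] down [ 3.4e-03 -5.0e-04  1.0e+00] F [ 0.2 -1.1 -0.1] M [ 0.02  0.01 -0.06] 0.0403 0.0
```

View pics/wk.png

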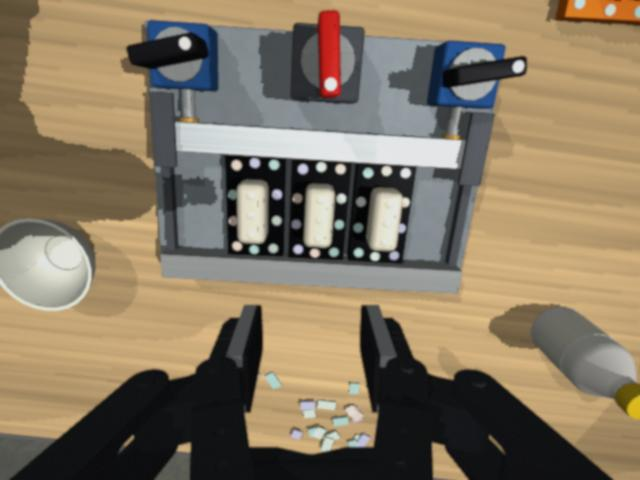

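{"api": "move_arm", "payload": {
  "rows": [-0.06,-30,-1,-10,0.037,-0.06,-30,-1,-20,0,-0.06,-30,-1,-30,0,-0.06,-28,0,-30,0,-0.06,0,0,-15,0,-0.06,0,0,0,0,-0.06,0,0,0,0]
}}

```text
clock: 52.35
position: [0.462, -0.0185, 0.1563]
tool_rot: [-0.088, 0.996, 0.0, 0.002]
force: [0.7, -0.1, 0.1]
gripper_width: 0.0402
grip_force: 0.0
```

```bash
python3 kn.py|grep -E '^0.104|^5';python3 st.py
```

```text
52.35 [462.  -18.5 156.3] -169.9 [ 0.7 -0.1  0.1]
0.104 [310. 276.] 2851 (array([459.9, -19.4]), array([14. , 51.8]), np.float32(10.05)) vise [-129.    -1.8] q -0.1 0.1237
52.4 [462.  -18.6 156.3] yaw -169.9 q [-0.2    0.23  -0.446  0.89   0.002 -0.376] down [0.0047 0.     1.    ] F [ 0.8 -0.5  0.1] M [ 0.03  0.04 -0.02] 0.0401 0.0
```

{"api": "move_arm", "payload": {
  "rows": [-0.06,-0.8,0,-30,0,-0.06,0,0,-22,0,-0.06,0,0,-10,0,-0.06,0,0,0,0,-1,0,0,0,0,-1,0,0,0,0,-1,0,0,0,0,-1,0,0,0,0]
}}

```text
clock: 53.4
position: [0.4611, -0.0189, 0.094]
tool_rot: [-0.088, 0.996, -0.0, 0.002]
force: [1.2, -4.3, 1.5]
gripper_width: 0.0129
grip_force: 62.0
```

```bash
python3 st.py
```

```text
53.4 [461.1 -18.9  94. ] yaw -169.89 q [-0.2    0.302 -0.538  0.726  0.001 -0.377] down [4.7e-03 8.0e-04 1.0e+00] F [ 1.2 -4.3  1.5] M [-0.89 -0.41 -0.01] 0.0129 62.0
```

{"api": "move_arm", "payload": {
  "rows": [-1,0,0,-4,0,-1,0,0,-4,0,-1,0,0,-4,0,-1,0,0,-1.2,0,-1,0,0,0,0,-1,0,0,0,0]
}}

```text
clock: 54.15
position: [0.4611, -0.0189, 0.0806]
tool_rot: [-0.088, 0.996, -0.0, 0.002]
force: [1.9, -5.8, 5.5]
gripper_width: 0.013
grip_force: 62.6
```

```bash
python3 st.py; python3 kn.py|grep -E '^0.104|^0.084'
```

```text
54.15 [461.1 -18.9  80.6] yaw -169.89 q [-0.2    0.321 -0.555  0.691  0.001 -0.377] down [4.6e-03 8.0e-04 1.0e+00] F [ 1.9 -5.8  5.5] M [-1.07 -0.32 -0.07] 0.013 62.6
0.084 [310. 276.] 612 (array([436.2, -23.6]), array([ 4.2, 13.9]), np.float32(-78.7)) vise [-152.9   -4.2] q 1.45 0.092
0.084 [ 36. 300.] 3027 (array([ 465.4, -127.1]), array([14.4, 29.2]), np.float32(-72.54)) vise [-131.5 -109.6] q 1.34 0.0942
0.084 [275. 317.] 468 (array([454.3, -34. ]), array([ 4.3, 12.9]), np.float32(-47.46)) vise [-135.7  -15.9] q 0.9 0.0937
0.084 [346. 317.] 497 (array([449.5,  -7.2]), array([ 4.1, 13.3]), np.float32(69.34)) vise [-138.5   11.1] q -1.14 0.0935
0.084 [587. 358.] 4529 (array([452.4,  95.8]), array([15.3, 44.4]), np.float32(-73.91)) vise [-127.9  113.6] q 1.36 0.0941
0.104 [309. 355.] 8479 (array([459. , -18.4]), array([44.3, 46.2]), np.float32(49.75)) vise [-129.8   -0.7] q -0.79 0.1103
0.104 [391. 375.] 172 (array([449. ,   4.3]), array([2.1, 6.6]), np.float32(-80.54)) vise [-138.1   22.6] q 1.48 0.1252
```

{"api": "move_arm", "payload": {
  "rows": [-1,0,0,0.3,-0.1,-1,0,0,0,-0.12,-1,0,0,0,-0.12,-1,0,0,0,-0.12,-1,0,0,0,-0.12,-1,0,0,0,-0.12]
}}

```text
clock: 54.95
position: [0.4613, -0.0188, 0.0809]
tool_rot: [0.261, 0.965, -0.0, 0.003]
force: [1.8, -4.2, 6.1]
gripper_width: 0.0126
grip_force: 62.6
```

```bash
python3 st.py
```

```text
54.95 [461.3 -18.8  80.9] yaw 149.79 q [-0.199  0.32  -0.555  0.691 -0.001  0.329] down [ 5.2e-03 -7.0e-04  1.0e+00] F [ 1.8 -4.2  6.1] M [-0.88 -0.42  0.09] 0.0126 62.6
```

{"api": "move_arm", "payload": {
  "rows": [-1,0,0,0,-0.12,-1,0,0,0,-0.12,-1,0,0,0,-0.12,-1,0,0,0,-0.12,-1,0,0,0,-0.12,-1,0,0,0,-0.12,-1,0,0,0,-0.12,-1,0,0,0,-0.06,-1,0,0,0,0]
}}

```text
clock: 56.08
position: [0.4615, -0.0188, 0.081]
tool_rot: [0.653, 0.757, -0.0, 0.002]
force: [2.8, -4.1, 6.2]
gripper_width: 0.0129
grip_force: 62.7
```

```bash
python3 st.py
```

```text
56.075 [461.5 -18.8  81. ] yaw 98.4 q [-0.197  0.322 -0.552  0.693 -0.003  1.227] down [ 0.0044 -0.0025  1.    ] F [ 2.8 -4.1  6.2] M [-0.88 -0.54 -0.  ] 0.0129 62.7
```

q = 85.9° = 1.499; nudge against the stop to confirm.

{"api": "move_arm", "payload": {
  "rows": [-1,0,0,0,-0.04,-1,0,0,0,0]
}}

```text
clock: 56.32
position: [0.4615, -0.0188, 0.081]
tool_rot: [0.668, 0.744, -0.001, 0.003]
force: [2.7, -3.8, 5.8]
gripper_width: 0.0129
grip_force: 63.0
```

```bash
python3 st.py
```

```text
56.325 [461.5 -18.8  81. ] yaw 96.19 q [-0.197  0.322 -0.552  0.693 -0.003  1.266] down [ 0.0044 -0.0026  1.    ] F [ 2.7 -3.8  5.8] M [-0.98 -0.54  0.71] 0.0129 63.0
```

{"api": "move_arm", "payload": {
  "rows": [-1,0,0,0,0.02,-0.06,0,0,0,0,-0.06,0,0,0,0,-0.06,0,0,30,0,-0.06,0,0,50,0.18,-0.06,30,0,50,0.18,-0.06,30,0,40,0.18,-0.06,30,0,10,0.18,-0.06,28,0,0,0.18,-0.06,0,0,0,0.18]
}}

```text
clock: 57.58
position: [0.5794, -0.0181, 0.2596]
tool_rot: [0.178, 0.984, 0.0, 0.001]
force: [-0.0, -0.2, 0.1]
gripper_width: 0.0402
grip_force: 0.0
```

{"api": "move_arm", "payload": {
  "rows": [-0.06,0,0,0,0.18,-0.06,0,0,0,0.18,-0.06,0,0,0,0,-0.06,0,0,0,0]
}}

```text
clock: 58.08
position: [0.5781, -0.0182, 0.2603]
tool_rot: [0.004, 1.0, 0.0, 0.001]
force: [-0.3, -0.6, 0.5]
gripper_width: 0.0404
grip_force: 0.0
```

```bash
python3 kn.py|head -7; python3 chk.py|grep '^0.057'; python3 st.py;python3 - <<'E'
from h import *
im,d,K,X=cap('top');save('tend',im);P=cloud(d,K,X);z=P[...,2]
m=(d>0)&(z>.007)&(z<.06)&(np.hypot(P[...,0],P[...,1])<1)
for c,n,p in blobs(m,P,300): print('top',c,n,rect(p))
E
```

```text
58.075 [578.1 -18.2 260.3] 179.58 [-0.3 -0.6  0.5]
0.084 [473.  45.] 1609 (array([451.6,  99.8]), array([14. , 51.9]), np.float32(-73.48)) vise [-128.4  117.7] q 1.36 0.0948
0.084 [148.  75.] 1600 (array([ 469.5, -138.5]), array([14.5, 52.1]), np.float32(-72.27)) vise [-128.3 -121.3] q 1.34 0.0946
0.084 [309.  71.] 123 (array([467.1, -18.2]), array([ 0.9, 49.5]), np.float32(-81.51)) vise [-121.7   -1.1] q 1.5 0.0921
0.104 [308.  58.] 1708 (array([460.6, -19.2]), array([14.2, 51.8]), np.float32(-81.29)) vise [-128.3   -1.7] q 1.49 0.1119
0.04 [421.  57.] 161 (array([453.7,  76.1]), array([ 4.8, 49.4]), np.float32(8.58)) vise [-128.1   93.9] q -0.08 0.0439
0.04 [197.  77.] 144 (array([ 468.3, -114.3]), array([ 3. , 48.6]), np.float32(1.45)) vise [-127.7  -97.1] q 0.05 0.0443
0.057 [305.  34.] 1160 (array([440.1, -21. ]), array([16.8, 56.4]), np.float32(-83.07)) [-148.9   -1.9] 0.0669
0.057 [455.  34.] 537 (array([438. ,  96.5]), array([11.4, 36.9]), np.float32(-72.41)) [-142.2  115.4] 0.0601
0.057 [456.  66.] 664 (array([461.6,  97.8]), array([19. , 47.4]), np.float32(89.16)) [-118.6  
[... 1024 characters left out ...]
05))
top [273. 205.] 365 (array([591.2, 127.1]), array([ 49.7, 127.4]), np.float32(3.37))
top [149. 244.] 1636 (array([502.4, 495.5]), array([146.5, 166.6]), np.float32(80.4))
top [487. 256.] 740 (array([ 440.7, -472.6]), array([ 45.3, 203.9]), np.float32(-18.98))
top [243. 291.] 435 (array([366.4, 231.7]), array([ 56.5, 106.9]), np.float32(-88.18))
top [436. 333.] 715 (array([ 239.9, -322.8]), array([ 58.7, 106.1]), np.float32(80.26))
top [102. 371.] 383 (array([149.1, 615.2]), array([ 17. , 162.4]), np.float32(13.19))
top [329. 394.] 880 (array([ 82.8, -13.8]), array([ 74.2, 224.3]), np.float32(80.56))
top [464. 474.] 558 (array([-136.4, -379.7]), array([ 34.4, 147.8]), np.float32(-89.37))
```

View pics/wk.png

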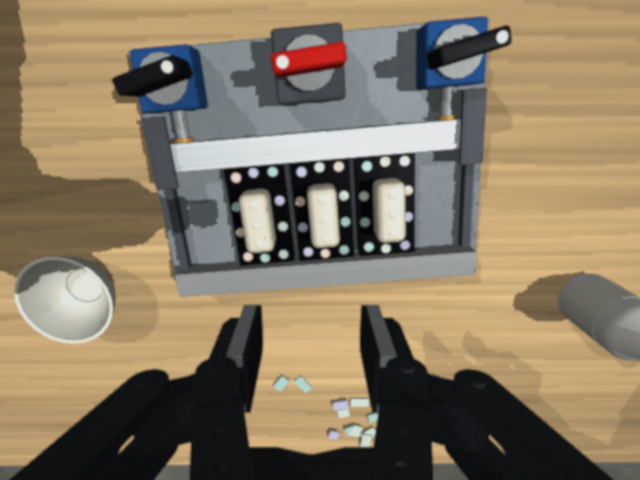

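```bash
python3 -c "
from station import *
print(close_job())"
```

```text
the job is handed in; nothing more can be done
None
```

I handed in the job: all three plaques present are clamped side by side, ridges up, both jaw ends are home at their stops, and the red lock screw is down and locked at its stop. The other things on the bench were not touched.

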